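# Lay the tea by the record deck

### The job

Lay the tea beside the record deck: first stand the white cup in the middle of the round ceramic coaster, then hang the steel infuser basket in it so that its rim rests level on the cup, then put the lid on the infuser; stand the milk jug, whenever you like, upright in the middle of the square cork coaster. Set each piece down rather than dropping it, and do not shift the stylus gauge, the record adapter or the sugar jar.

Things in the scene. Friction and masses are not known exactly. Their poses are not given: they have to be found in the camera images.
- cup_mid (a point): White ceramic tea cup, no handle, open top, upright: 78 mm high, round, outside diameter 66 mm at the rim, 59 mm at 12 mm up, 50 mm at the foot; wall 3.5 mm, inside 59 mm at the rim; 0.13 to 0.25 kg. Point: on its axis half-way up, 39 mm above its foot; z up its axis.
- infuser_mid (a point): Steel infuser, upright, 72 mm high. Perforated basket, 42 mm diameter at the bottom, 52 at 50 mm up; there a 70 mm rim, 3 mm thick; above it a collar, 48 mm outside, 44 inside, 19 high: grip here. Its rim rests on the cup's (3.5 mm play round the basket), this point then 25 mm above the cup's point. 0.05 to 0.1 kg. Point: on its axis, 36 mm above its bottom; z up.
- lid_mid (a point): White ceramic infuser lid, right side up, 33 mm high: plug 39 mm diameter from 0 to 6 mm, disc 57 mm diameter from 6 to 14 mm (sloped top), straight round knob 20 mm diameter from 14 to 33 mm: grip here. The plug drops in the collar (2.5 mm play), the disc rests on it, this point then 46.5 mm above the infuser's. 0.05 to 0.1 kg. Point: on its axis, 16.5 mm above its underside; z up.
- jug_mid (a point): Small steel milk jug, open top, upright: 66 mm high, round body 49 to 53 mm diameter, wall 2.5 mm, 0.1 to 0.21 kg. On its +y side a handle stands out to 49 mm from the axis, 12 to 60 mm up; on its -y side a lip at the rim, out to 35 mm. Grip across the body along its x axis, where both sides are clear. Point: on the body's axis half-way up, 33 mm above its foot; z up.
- coaster_round: Round white ceramic coaster, 100 mm diameter, 8 mm thick, lying flat and fixed in place. Where the cup goes. The origin is the centre of its underside, on the table; its top is 8 mm above.
- coaster_square: Square cork coaster, 100 by 100 mm, 8 mm thick, lying flat and fixed in place. Where the milk jug goes. The origin is the centre of its underside, on the table; its top is 8 mm above.
- gauge: Bystander, leave alone: flat steel stylus gauge with a dark window, 95 by 28 mm and 9 mm high, long side along its x axis, with a small tongue out to 68 mm from the centre on its +x end. Origin: centre of its underside.
- adapter: Bystander, leave alone: white plastic record adapter, a disc of 38 mm diameter and 8 mm height with a small centre hole. Origin: centre of its underside.
- jar: Bystander, leave alone: round glass jar of sugar cubes with a closed flip-top lid and wire clip, 70 mm diameter, 82 mm high. Origin: centre of its underside.
Things that resemble listed ones, but are neither listed nor needed, are in the scene too. What is shaped like the part that bears cup_mid but orange or pink is not meant.

How it is judged:
On the way, in this order (a step that is already met when the one before it is completed fails the run):
1. the cup stands upright on the round coaster, let go (horizontal distance between cup_mid and coaster_round below 0.015 m and z of cup_mid in the frame of coaster_round between 0.044 and 0.05 m and angle between cup_mid's own z axis and vertical below 0.1 rad and contact force between the fingers and cup below 0.05 N), for 0.2 s.
2. the infuser hangs in the cup on the coaster, its rim on the cup's rim, let go (horizontal distance between cup_mid and coaster_round below 0.015 m and z of cup_mid in the frame of coaster_round between 0.044 and 0.05 m and angle between cup_mid's own z axis and vertical below 0.1 rad and horizontal distance between infuser_mid and cup_mid below 0.007 m and z of infuser_mid in the frame of cup_mid between 0.021 and 0.029 m and angle between infuser_mid's own z axis and vertical below 0.12 rad and contact force between the fingers and infuser below 0.05 N), for 0.2 s.
3. the lid sits on the infuser, let go (horizontal distance between cup_mid and coaster_round below 0.015 m and z of cup_mid in the frame of coaster_round between 0.044 and 0.05 m and angle between cup_mid's own z axis and vertical below 0.1 rad and horizontal distance between infuser_mid and cup_mid below 0.007 m and z of infuser_mid in the frame of cup_mid between 0.021 and 0.029 m and angle between each of infuser_mid, lid_mid's own z axis and vertical below 0.12 rad and horizontal distance between lid_mid and infuser_mid below 0.006 m and z of lid_mid in the frame of infuser_mid between 0.0425 and 0.0505 m and contact force between the fingers and lid below 0.05 N), for 0.2 s.
At the end, for the whole second after the job is handed in: Cup upright on the round coaster, jug upright on the square one, each within 15 mm of the middle; infuser rim on the cup rim (4 mm in height, 7 mm sideways) and lid on the infuser collar (4 mm, 6 mm sideways), both level; all four let go and at rest (all of step 3 and horizontal distance between jug_mid and coaster_square below 0.015 m and z of jug_mid in the frame of coaster_square between 0.038 and 0.044 m and angle between jug_mid's own z axis and vertical below 0.1 rad and linear speed of each of cup, infuser, lid, jug below 0.02 m/s and contact force between the fingers and cup below 0.05 N and contact force between the fingers and infuser below 0.05 N and contact force between the fingers and jug below 0.05 N); the robot touches nothing.
It fails at once if the stylus gauge, the adapter or the sugar jar is shifted by more than 15 mm (distance of any of gauge, adapter, jar from where it was at the start of the episode above 0.015 m).
It fails at once if a tea thing is dropped or flung (faster than 0.6 m/s while not held) ((contact force between the fingers and cup below 0.05 N and linear speed of cup above 0.6 m/s) or (contact force between the fingers and infuser below 0.05 N and linear speed of infuser above 0.6 m/s) or (contact force between the fingers and lid below 0.05 N and linear speed of lid above 0.6 m/s) or (contact force between the fingers and jug below 0.05 N and linear speed of jug above 0.6 m/s)).
It also fails if it takes over 115 s, if anything falls off the work surface, if the arm or the gripper's body presses on something with over 40 N, if the wrist force passes 120 N, or if a joint passes its speed limit or range.

### The arm

A 7-joint arm with a two-finger parallel gripper is mounted at the origin on the work surface. World frame = base frame: x ahead of the robot, y to its left, z up, the work surface at z = 0. Lengths are in m, angles in rad, forces in N, time in s.
With the tool pointing down it reaches from about 0.425 to 0.925 m from the base axis. Payload 6.8 kg.
Tool frame: the origin (TCP) lies on the centre line of the jaws, within the pads' length; the fingertips stand 17 mm ahead of it and the grasp point (between the pads) lies 2 mm behind it; z points along the fingers, x is the direction in which the jaws open and shut, and the axes are right-handed (so a half turn about z gives the same grasp; the last joint's range is limited). The gripper opens to 85 mm and grips with 20 to 120 N. Pads are 22 mm wide; open, the fingers measure 114 mm over their backs; the gripper's body (76 mm by 85 mm) begins 54 mm behind the grasp point. The pads swing forward as they close: fully open they stand 13 mm farther back than shut.
Start: joints at [-1.38, 0.477, 0.022, 1.555, -0.011, 1.109, -0.083], TCP at [0.199, 0.645, 0.248] pointing down, gripper open.
Joint ranges: [-2.96, 2.96], [-0.34, 2.1], [-1.41, 1.46], [0.24, 2.44], [-1.37, 4.51], [0.17, 1.92], [-2.96, 2.96]. Speed limits (rad/s): [2.39, 2.39, 3.14, 3.14, 3.14, 3.14, 3.14].

### API

Orientations are given as a unit quaternion [w, x, y, z].
In Python, from station import status, read_camera, camera_model, bot gives the robot as it stands.
- The arm moves only by the tool arm_command, never from a script. Its argument "series" is a list of rows, each a list of 3 entries, a list of its own where there are three numbers: the finger opening in mm, from 0 to 85.4, then the shift along the tool's x, y, z in mm, then the turn about the tool's z in rad. In form: [[gripper, [dx, dy, dz], roll], ...]. A call has 1 to 8 rows; each row is the pose to reach, as a shift and turn from the pose commanded when the call began, along the tool's axes at that moment; what a row does not reach only later rows make up. A row lasts 1/8 s, in which the tool goes at most 62.5 mm and 10.7 degrees, less where a joint would pass 70% of its speed; a pose out of reach is approached as far as the arm can. A call with a gripper value outside its range is refused whole. The fingers move at their own pace and stop on an object; "squeeze" is the grip in N (left out, the last holds). Time passes only in rows, so rows that repeat a pose let the fingers close. It gives the time, the measured TCP pose, the force and the opening at its end, in the units of the state.
- status.get_obs(): the state, without advancing time (a new reading comes with each control period).
- read_camera(name): name is "scene" or "top"; returns the picture (384x512x3 uint8, blue, green, red); there is no depth.
- camera_model(name): a dict with "fov_y" (degrees; the focal length in pixels is half the picture's height over the tangent of half this angle, whatever the lens; pixels are square), "cx", "cy" (the principal point, pixels), "R" (3x3) and "t" (3): a world point X has camera coordinates R X + t. Camera axes: x right, y down, z forward; pixel columns grow to the right and rows downward; lengths in m; the calibration is good to about 2 mm. A picture is of the moment at which its call begins. camera_model takes no time and is no camera call.
- bot.hand_in(): hands the job in, once; it reports no verdict.
The state is a dict: "t": time; "q": joint angles; "joint_vel": joint speeds; "joint_torque": joint torques, N m; "eef_pos": TCP position; "tool_rot": TCP orientation; "contact_force": force on the tool from outside, world axes, zero at the start; "torque": the same for the moment, N m; "gripper_width": opening from 0.0 (shut) to 1.0 (fully open).
Only numpy, scipy, OpenCV 4.12 (cv2) and the standard library are available. Lean on these libraries where they do the work, as an engineer would, in place of code of your own. Each camera call takes 0.05 s, during which the arm holds its last target.

## Working session

There is one attempt and no reset: what is moved stays moved. The work goes in short steps, Python scripts to look and compute and a tool call to move; the robot and the scene stay as the last step left them, time stands still between calls to the robot, and variables do not carry over. Pictures are saved under pics/ and viewed, and the job is handed in when it is done.

Besides the shell and the picture viewer there is one more tool, called after "Call:" by a JSON object that holds its "name" and its "arguments", one argument or row to a line. arm_command: Moves the arm, as the interface text tells. Its arguments: {"type":"object","properties":{"series":{"type":"array"},"squeeze":{"type":"number"}},"required":["series"]}

```bash
mkdir -p pics; ls; python3 - <<'E'
from station import status, read_camera, camera_model, bot
import cv2
for n in("scene","top"):
    im=read_camera(n); cv2.imwrite(f"pics/{n}0.png",im); print(n,camera_model(n))
print(status.get_obs())
E
```

```text
pics
scene {'fov_y': 57.85108362951923, 'cx': 252.51624447493114, 'cy': 192.92733212232721, 'R': array([[ 0.84131189,  0.54053838, -0.00354265],
       [ 0.44888739, -0.70228453, -0.55253647],
       [-0.30115512,  0.46326526, -0.83348119]]), 't': array([-0.41789688, -0.18485459,  1.14076641])}
top {'fov_y': 55.519219576336674, 'cx': 250.0088716468807, 'cy': 193.20185551894318, 'R': array([[-0.00693587, -0.99997134,  0.00303511],
       [-0.99287917,  0.00652565, -0.11894692],
       [ 0.1189237 , -0.0038385 , -0.99289598]]), 't': array([-0.00315205,  0.50348863,  0.89533469])}
{'t': 0.1, 'q': array([-1.38010061,  0.47773498,  0.02234194,  1.55638252, -0.01152905,
        1.10931466, -0.08308355]), 'joint_vel': array([ 0.00072732, -0.00221045,  0.0006252 , -0.00216012, -0.00176731,
        0.00127446,  0.0012562 ]), 'joint_torque': array([ 4.70417377e-03, -5.97763181e+01,  1.61366232e+00, -2.81954974e+01,
        1.27592884e-02,  5.00627721e-03, -2.98900761e-05]), 'eef_pos': array([0.19854631, 0.64458581, 0.2473985 ]), 'tool_rot': array([ 5.47527432e-04,  8.04470561e-01,  5.93991906e-01, -6.57851992e-04]), 'contact_force': array([ 0.05977976, -0.23416322, -1.46722999]), 'torque': array([-0.0359947 , -0.01891235,  0.02274306]), 'gripper_width': 1.0006745868939253}
```

View pics/scene0.png

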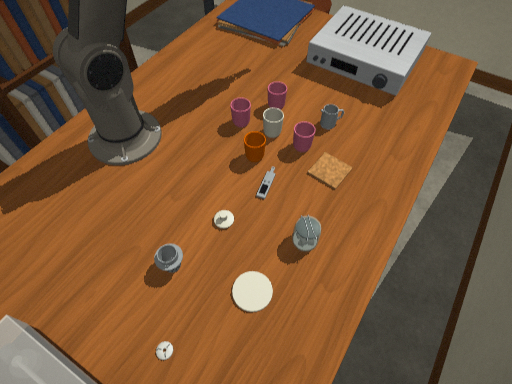

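View pics/top0.png

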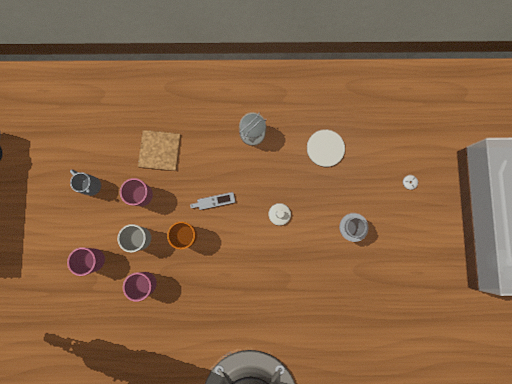

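```bash
python3 - <<'E'
import cv2,numpy as np
t=cv2.imread("pics/top0.png");s=cv2.imread("pics/scene0.png")
a=cv2.resize(t[150:310,50:220],None,fx=4.6,fy=3.7*0+4.6/4.6*3.7,interpolation=2)
cv2.imwrite("pics/c1.png",cv2.resize(t[160:305,55:205],None,fx=4,fy=4,interpolation=2))
cv2.imwrite("pics/c2.png",cv2.resize(t[100:250,235:435],None,fx=4,fy=4,interpolation=2))
cv2.imwrite("pics/c3.png",cv2.resize(s[75:195,220:360],None,fx=5,fy=5,interpolation=2))
cv2.imwrite("pics/c4.png",cv2.resize(s[195:345,140:330],None,fx=4,fy=4,interpolation=2))
E
```

```text
(no output)
```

View pics/c1.png

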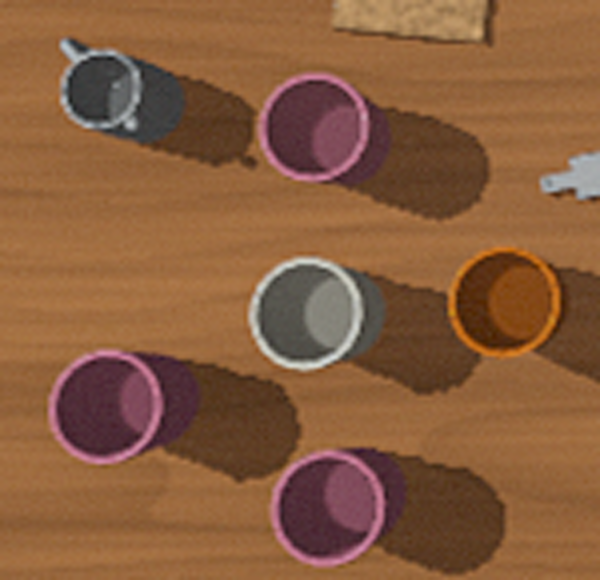

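View pics/c2.png

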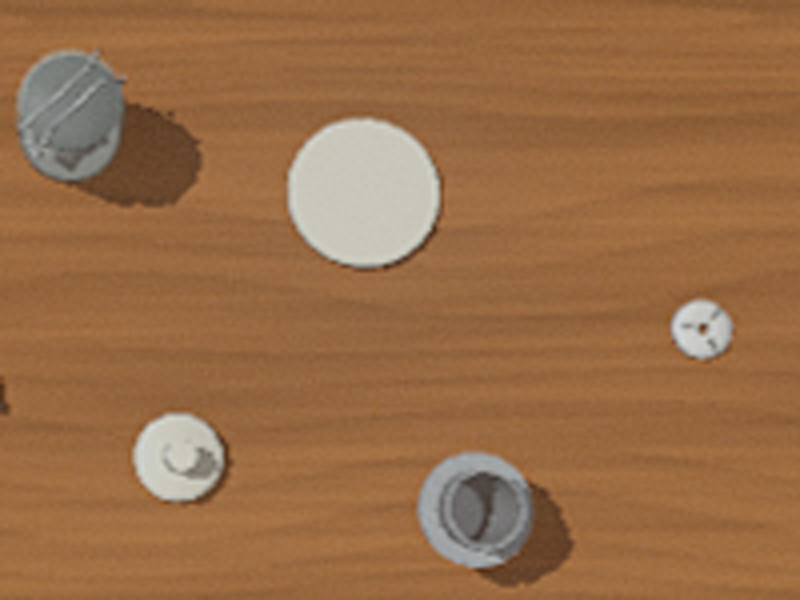

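View pics/c3.png

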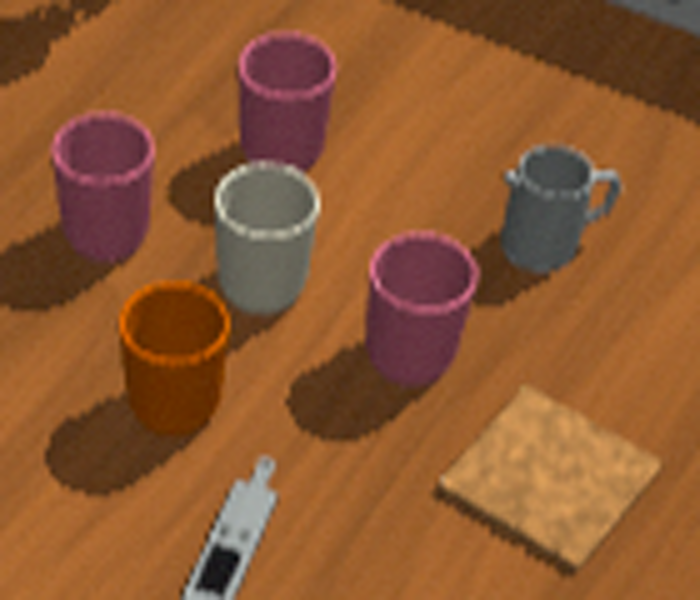

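View pics/c4.png

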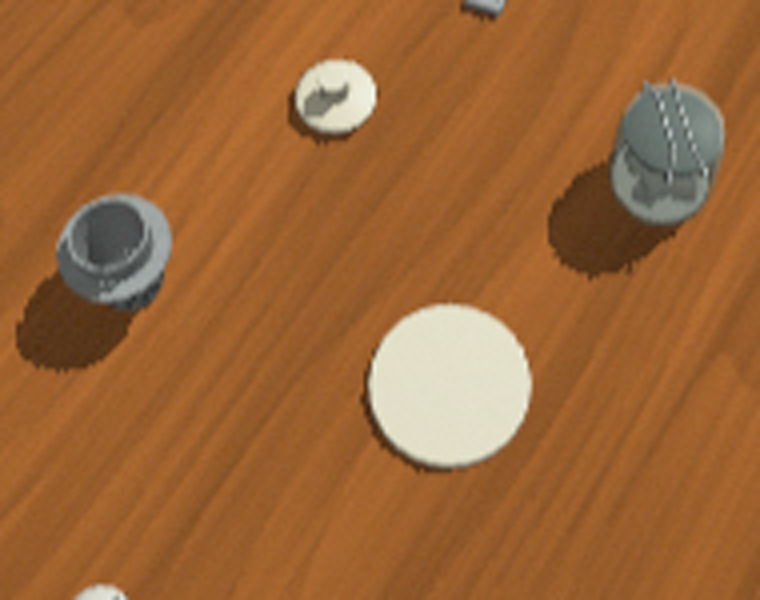

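```bash
cat > h.py <<'E'
import cv2,numpy as np
from station import status, read_camera, camera_model, bot
from scipy.optimize import least_squares
from scipy.ndimage import map_coordinates
def proj(n,P):
    m=camera_model(n);f=192/np.tan(np.radians(m["fov_y"]/2))
    c=np.atleast_2d(P)@m["R"].T+m["t"]
    return np.c_[m["cx"]+f*c[:,0]/c[:,2],m["cy"]+f*c[:,1]/c[:,2]]
def back(n,uv,z):
    m=camera_model(n);f=192/np.tan(np.radians(m["fov_y"]/2))
    uv=np.atleast_2d(uv);d=np.c_[(uv[:,0]-m["cx"])/f,(uv[:,1]-m["cy"])/f,np.ones(len(uv))]@m["R"]
    C=-m["R"].T@m["t"];return C+d*((z-C[2])/d[:,2])[:,None]
def circ(n,im,uv0,z,r,ang=(0,360),win=.012,it=5):
    """fit circle centre (known z, radius) to strongest edge; uv0 pixel guess of centre"""
    c=back(n,uv0,z)[0][:2]
    g=cv2.cvtColor(im,cv2.COLOR_BGR2LAB).astype(float)
    th=np.radians(np.arange(ang[0],ang[1],5))
    for k in range(it):
        w=win if k<2 else win*.5
        rr=r+np.linspace(-w,w,41)
        P=np.stack([c[0]+np.cos(th)[:,None]*rr,c[1]+np.sin(th)[:,None]*rr,np.full((len(th),41),z)],-1)
        q=proj(n,P.reshape(-1,3))
        v=sum((np.gradient(cv2.GaussianBlur(map_coordinates(g[...,ch],[q[:,1],q[:,0]],order=1).reshape(len(th),41),(7,1),1.5),axis=1))**2 for ch in range(3))
        i=v.argmax(1);pts=P[np.arange(len(th)),i][:,:2]
        s=least_squares(lambda p:np.hypot(*(pts-p).T)-r,c,loss="soft_l1",f_scale=.001)
        c=s.x
    res=np.hypot(*(pts-c).T)-r
    return c,np.median(np.abs(res)),np.median(res)
def ov(n,im,items,path,crop,k):
    x0,y0,x1,y1=crop
    o=cv2.resize(im[y0:y1,x0:x1],None,fx=k,fy=k,interpolation=2)
    t=np.linspace(0,2*np.pi,60)
    for c,z,r in items:
        q=proj(n,np.c_[c[0]+r*np.cos(t),c[1]+r*np.sin(t),0*t+z])
        q=((q-[x0,y0]+.5)*k-.5)
        cv2.polylines(o,[np.round(q).astype(int)],True,(0,255,0),1)
    cv2.imwrite(path,o)
E
python3 - <<'E'
from h import *
T=cv2.imread("pics/top0.png");S=cv2.imread("pics/scene0.png")
L={"cup":((131.5,238),(273,116),.078,.033),"inf_rim":((354,227),(169,257),.0515,.035),"lid":((280,214),(223.5,219.5),.009,.0285),
"coaster":((325.5,148),(252.5,291),.008,.05),"jug":((80,182),(331,109),.066,.0265),"jar":((252,125),(307,227),.075,.035),"adapter":((410,182),(164,350),.008,.019)}
I=[]
for k,(a,b,z,r) in L.items():
    for n,im,uv in(("top",T,a),("scene",S,b)):
        c,e,m=circ(n,im,uv,z,r);print(k,n,np.round(c*1000,1),round(e*1e3,2),round(m*1e3,2))
        if n=="top": I.append((c,z,r))
ov("top",T,I,"pics/ov1.png",(50,100,430,320),2)
ov("scene",S,I,"pics/ov2.png",(140,70,360,370),2)
# cork corners from mask
for n,im,seed in(("top",T,(160,150)),("scene",S,(330,170))):
    pass
E
```

```text
cup top [391.5 273.6] 2.16 -2.16
cup scene [393.2 278.2] 1.53 -0.97
inf_rim top [ 416.  -259.3] 0.58 0.04
inf_rim scene [ 417.4 -259. ] 0.84 -0.25
lid top [451.7 -81.2] 0.31 -0.29
lid scene [453.4 -80.6] 0.45 -0.29
coaster top [ 626.  -206.4] 0.3 0.01
coaster scene [ 627.8 -206.5] 0.32 -0.31
jug top [526.4 406.2] 3.04 -2.92
jug scene [532.  406.4] 2.92 -2.74
jar top [663.1 -12.4] 1.66 -0.29
jar scene [670.5 -15.8] 1.43 -0.74
adapter top [ 533.5 -424.7] 0.3 0.3
adapter scene [ 535.7 -425.8] 0.3 -0.0
```

View pics/ov1.png

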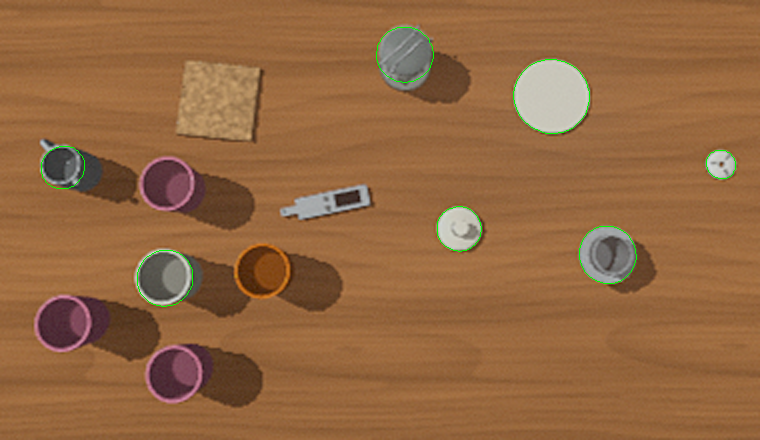

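View pics/ov2.png

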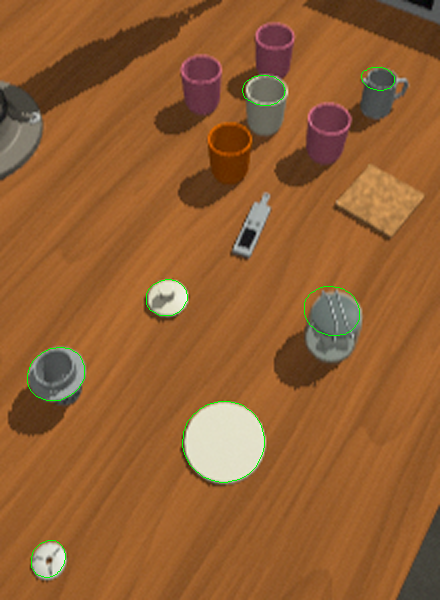

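```bash
python3 - <<'E'
from h import *
T=cv2.imread("pics/top0.png");S=cv2.imread("pics/scene0.png")
for nm,z,r,a,b in(("cup out",.078,.033,(131.5,238),(273.2,115.5)),("cup in",.078,.0295,(131.5,238),(273.2,115.5)),("jug out",.066,.0262,(80.5,182),(330.5,108.5)),("jug in",.066,.024,(80.5,182),(330.5,108.5))):
    for n,im,uv in(("top",T,a),("scene",S,b)):
        c,e,m=circ(n,im,uv,z,r,win=.005);print(nm,n,np.round(c*1000,1),round(e*1e3,2),round(m*1e3,2))
print("others",np.round(back("top",[(180.5,235.5),(133,192),(82,262),(137,287)],.078),3)[:,:2])
# cork
for n,im,bx in(("top",T,(128,120,195,180)),("scene",S,(295,140,365,200))):
    x0,y0,x1,y1=bx;h=cv2.cvtColor(im[y0:y1,x0:x1],cv2.COLOR_BGR2HSV)
    m=cv2.inRange(h,(0,0,150),(40,175,255));m=cv2.morphologyEx(cv2.morphologyEx(m,2,np.ones((3,3))),3,np.ones((5,5)))
    cs,_=cv2.findContours(m,0,1);c=max(cs,key=cv2.contourArea).reshape(-1,2)+[x0,y0]
    w=back(n,c,.008)[:,:2].astype(np.float32)
    print(n,cv2.minAreaRect(w*1000), len(c), (cv2.moments((w*1000).astype(np.float32))['m10']/cv2.moments((w*1000).astype(np.float32))['m00'],cv2.moments((w*1000).astype(np.float32))['m01']/cv2.moments((w*1000).astype(np.float32))['m00']))
# jug yaw: handle tip & lip
print("handle top",back("top",(71.5,171.5),.058),"lip",back("top",(87.5,191),.066))
print("handle scene",back("scene",(343,111.5),.055),"lip",back("scene",(322,111),.066))
cv2.imwrite("pics/j1.png",cv2.resize(T[160:205,60:110],None,fx=12,fy=12,interpolation=2))
cv2.imwrite("pics/j2.png",cv2.resize(S[95:135,310:355],None,fx=12,fy=12,interpolation=2))
E
```

```text
cup out top [391.9 275.1] 1.14 -0.89
cup out scene [395.3 276.6] 0.96 0.78
cup in top [393.2 273.3] 1.37 1.19
cup in scene [396.3 272.2] 0.98 0.78
jug out top [525.9 405.9] 1.27 -1.02
jug out scene [532.  406.6] 1.81 -1.13
jug in top [529.1 407.2] 1.07 -1.05
jug in scene [531.6 406.8] 1.24 -0.52
others [[0.398 0.159]
 [0.502 0.275]
 [0.338 0.389]
 [0.279 0.259]]
top ((624.3076782226562, 227.0677490234375), (176.664794921875, 158.82962036132812), 89.65969848632812) 284 (621.3532413673589, 222.87781660389533)
scene ((625.157470703125, 235.17532348632812), (101.09602355957031, 100.05924224853516), 83.81012725830078) 96 (625.3068010475957, 235.22146894157973)
handle top [[0.5570751  0.43473171 0.058     ]] lip [[0.50715447 0.38941745 0.066     ]]
handle scene [[0.56766744 0.43138517 0.055     ]] lip [[0.51314128 0.38547543 0.066     ]]
```

View pics/j1.png

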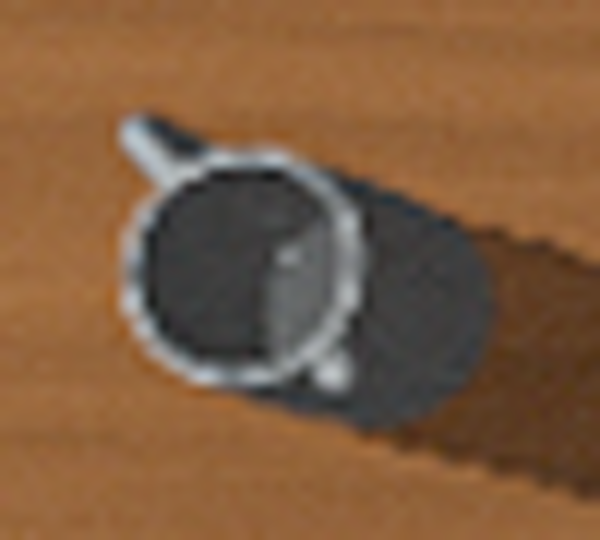

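View pics/j2.png

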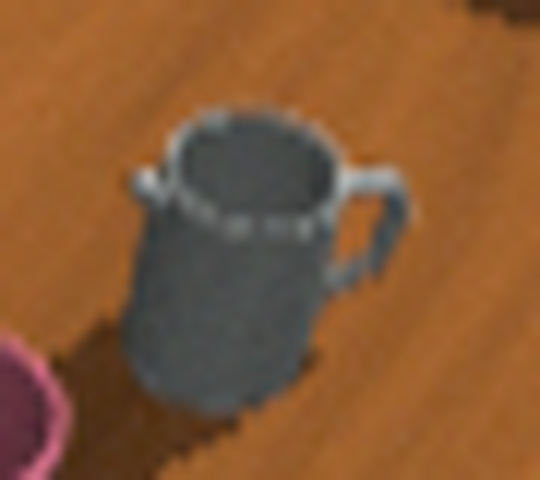

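```bash
cat >> h.py <<'E'
def rel(x,y,z,az):
    """print delta in tool axes (mm) and roll to reach world pose, az=tool x azimuth deg (mod 180)"""
    o=status.get_obs();w,a,b,c=o["tool_rot"]
    R=np.array([[1-2*(b*b+c*c),2*(a*b-w*c),2*(a*c+w*b)],[2*(a*b+w*c),1-2*(a*a+c*c),2*(b*c-w*a)],[2*(a*c-w*b),2*(b*c+w*a),1-2*(a*a+b*b)]])
    d=R.T@(np.array([x,y,z])-o["eef_pos"])*1000
    cur=np.degrees(np.arctan2(R[1,0],R[0,0]));roll=-((az-cur+90)%180-90)
    print("t",round(o["t"],2),"pos",np.round(o["eef_pos"]*1000,1),"az",round(cur,1),"tilt",np.round(np.degrees(np.arccos(-R[2,2])),2),"-> d",np.round(d,1),"roll",round(np.radians(roll),3),"q7",round(o["q"][6],2),"F",np.round(o["contact_force"],1),"w",round(o["gripper_width"]*85.4,1))
E
python3 - <<'E'
from h import *
T=cv2.imread("pics/top0.png");S=cv2.imread("pics/scene0.png")
for n,im,uv in(("top",T,(79.7,181.8)),("scene",S,(330.6,108.8))):
    print(np.round(back(n,uv,.066)*1e3,1), [np.round(x*1e3,1) for x in circ(n,im,uv,.066,.0245,win=.005)])
print(back("top",(131.5,238.1),.078),back("top",(159.75,150.2),.008))
rel(.393,.2745,.2,50)
E
```

```text
[[529.9 409.5  66. ]] [array([528.7, 407.2]), np.float64(1.7), np.float64(-1.7)]
[[531.9 409.3  66. ]] [array([533.5, 405.9]), np.float64(1.2), np.float64(-0.6)]
[[0.39251713 0.27490358 0.078     ]] [[0.62168614 0.23021013 0.008     ]]
t 0.1 pos [198.5 644.6 247.4] az 72.9 tilt 0.1 -> d [-296.4  294.8   47.9] roll 0.399 q7 -0.08 F [ 0.1 -0.2 -1.5] w 85.5
```

Call:
{"name": "arm_command", "arguments": {
  "series": [
    [85.4, [-148, 147, 24], 0.2],
    [85.4, [-296, 295, 48], 0.4],
    [85.4, [-296, 295, 48], 0.4],
    [85.4, [-296, 295, 48], 0.4],
    [85.4, [-296, 295, 48], 0.4],
    [85.4, [-296, 295, 48], 0.4],
    [85.4, [-296, 295, 48], 0.4],
    [85.4, [-296, 295, 48], 0.4]
  ],
  "squeeze": 40
}}

```text
t: 1.1
eef_pos: [0.3948, 0.2714, 0.1998]
tool_rot: [0.001, 0.908, 0.419, -0.001]
contact_force: [-0.7, -0.2, 0.2]
gripper_width: 0.998
```

```bash
python3 - <<'E'
from h import *
rel(.3935,.2748,.043,50)
T=read_camera("top");S=read_camera("scene")
cv2.imwrite("pics/t1.png",T);cv2.imwrite("pics/s1.png",S)
E
```

```text
t 1.1 pos [394.8 271.4 199.8] az 49.6 tilt 0.11 -> d [  2.1  -3.3 156.8] roll -0.008 q7 0.2 F [-0.7 -0.2  0.2] w 85.3
```

View pics/s1.png

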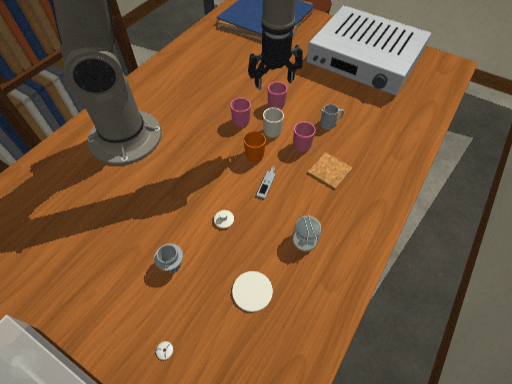

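Call:
{"name": "arm_command", "arguments": {
  "series": [
    [85.4, [2, -3, 50], 0],
    [85.4, [2, -3, 100], 0],
    [85.4, [2, -3, 157], 0],
    [85.4, [2, -3, 157], 0],
    [85.4, [2, -3, 157], 0],
    [85.4, [2, -3, 157], 0]
  ]
}}

```text
t: 1.95
eef_pos: [0.3937, 0.2805, 0.0457]
tool_rot: [-0.001, 0.906, 0.423, 0.002]
contact_force: [-0.5, -0.1, 0.3]
gripper_width: 1.001
```

```bash
python3 - <<'E'
from h import *
rel(.3935,.2748,.043,50)
E
```

```text
t 1.95 pos [393.7 280.5  45.7] az 50.0 tilt 0.27 -> d [-4.5  3.5  2.7] roll -0.0 q7 0.29 F [-0.5 -0.1  0.3] w 85.5
```

Call:
{"name": "arm_command", "arguments": {
  "series": [
    [85.4, [0, 0, 0], 0],
    [85.4, [0, 0, 0], 0]
  ]
}}

```text
t: 2.2
eef_pos: [0.3929, 0.2793, 0.0444]
tool_rot: [-0.0, 0.906, 0.422, 0.001]
contact_force: [0.1, -0.3, 0.2]
gripper_width: 0.997
```

```bash
python3 - <<'E'
from h import *
rel(.3935,.2748,.043,50)
E
```

```text
t 2.2 pos [392.9 279.3  44.4] az 50.0 tilt 0.12 -> d [-3.1  3.3  1.4] roll -0.001 q7 0.29 F [ 0.1 -0.3  0.2] w 85.2
```

Call:
{"name": "arm_command", "arguments": {
  "series": [
    [85.4, [-3, 3, 1], 0],
    [85.4, [-3, 3, 1], 0],
    [85.4, [-3, 3, 1], 0],
    [85.4, [-3, 3, 1], 0]
  ]
}}

```text
t: 2.7
eef_pos: [0.3928, 0.2746, 0.0422]
tool_rot: [-0.0, 0.906, 0.422, -0.0]
contact_force: [-0.1, 0.5, -0.1]
gripper_width: 0.995
```

```bash
python3 - <<'E'
from h import *
rel(.3935,.2748,.043,50)
T=read_camera("top");S=read_camera("scene")
cv2.imwrite("pics/t2.png",cv2.resize(T[160:305,55:205],None,fx=4,fy=4,interpolation=2));cv2.imwrite("pics/s2.png",cv2.resize(S[40:190,200:360],None,fx=4,fy=4))
E
```

```text
t 2.7 pos [392.8 274.6  42.2] az 50.0 tilt 0.01 -> d [ 0.5  0.4 -0.8] roll -0.001 q7 0.3 F [-0.1  0.5 -0.1] w 85.0
```

View pics/s2.png

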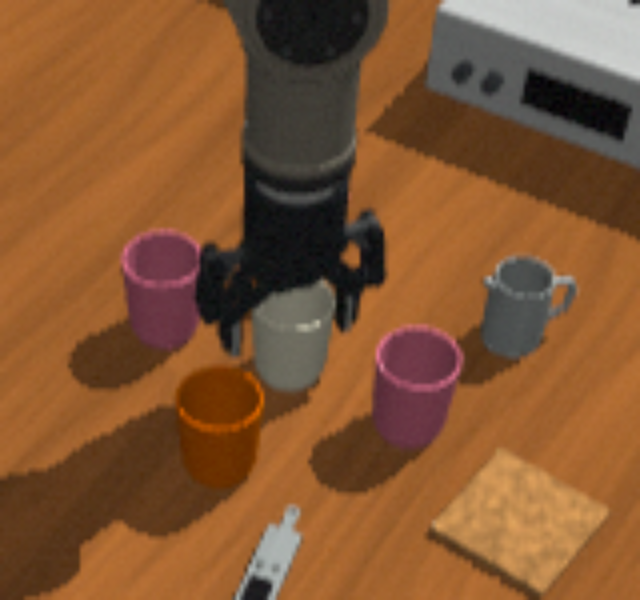

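Call:
{"name": "arm_command", "arguments": {
  "series": [
    [60, [0, 0, 0], 0],
    [50, [0, 0, 0], 0],
    [50, [0, 0, 0], 0],
    [50, [0, 0, 0], 0],
    [50, [0, 0, 0], 0],
    [50, [0, 0, 0], 0]
  ],
  "squeeze": 40
}}

```text
t: 3.55
eef_pos: [0.3933, 0.2751, 0.0428]
tool_rot: [-0.0, 0.906, 0.422, 0.001]
contact_force: [-0.5, 0.3, 6.0]
gripper_width: 0.733
```

Call:
{"name": "arm_command", "arguments": {
  "series": [
    [50, [0, 0, -20], 0],
    [50, [0, 0, -70], 0],
    [50, [0, 0, -120], 0],
    [50, [0, 0, -160], 0],
    [50, [0, 0, -160], 0],
    [50, [0, 0, -160], 0]
  ]
}}

```text
t: 4.3
eef_pos: [0.3922, 0.2742, 0.2015]
tool_rot: [0.0, 0.906, 0.422, -0.001]
contact_force: [0.4, 0.2, -1.7]
gripper_width: 0.734
```

```bash
python3 - <<'E'
from h import *
rel(.6269,-.2065,.203,0)
rel(.6269,-.2065,.203,50)
T=read_camera("top");S=read_camera("scene")
cv2.imwrite("pics/s3.png",cv2.resize(S[0:190,180:360],None,fx=3,fy=3))
for n,im,uv in(("top",T,(325.5,148)),("scene",S,(252.5,291))): print(circ(n,im,uv,.008,.05))
E
```

```text
t 4.3 pos [392.2 274.2 201.5] az 50.0 tilt 0.07 -> d [-217.1  488.9   -1.3] roll 0.872 q7 0.2 F [ 0.4  0.2 -1.7] w 62.7
t 4.3 pos [392.2 274.2 201.5] az 50.0 tilt 0.07 -> d [-217.1  488.9   -1.3] roll -0.0 q7 0.2 F [ 0.4  0.2 -1.7] w 62.7
(array([ 0.62608713, -0.20638676]), np.float64(0.00032023389147634376), np.float64(1.3946091016465989e-05))
(array([ 0.62784792, -0.20645711]), np.float64(0.0003061592285704476), np.float64(-0.00029618231375286644))
```

View pics/s3.png

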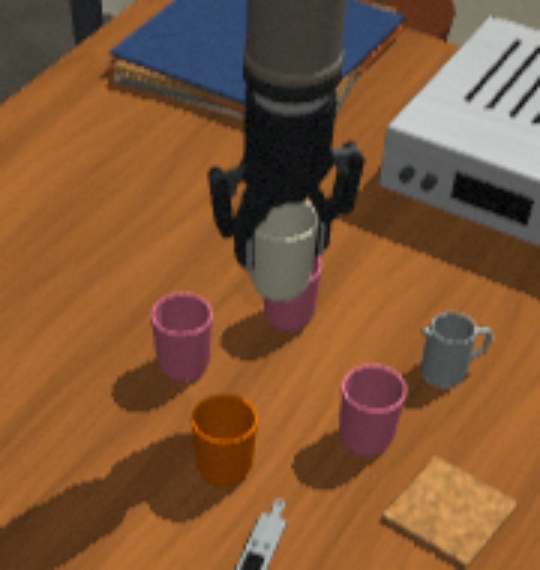

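Call:
{"name": "arm_command", "arguments": {
  "series": [
    [50, [-22, 50, 0], 0],
    [50, [-47, 105, 0], 0],
    [50, [-72, 162, 0], 0],
    [50, [-97, 219, 0], 0],
    [50, [-122, 276, 0], 0],
    [50, [-147, 333, 0], 0],
    [50, [-172, 390, 0], 0],
    [50, [-195, 440, 0], 0]
  ]
}}

```text
t: 5.4
eef_pos: [0.6043, -0.1599, 0.2005]
tool_rot: [-0.0, 0.907, 0.422, -0.001]
contact_force: [0.8, 0.5, -1.0]
gripper_width: 0.734
```

```bash
python3 - <<'E'
from h import *
rel(.6269,-.2065,.203,50)
E
```

```text
t 5.4 pos [ 604.3 -159.9  200.5] az 49.9 tilt 0.16 -> d [-21.1  47.3  -2.6] roll -0.001 q7 1.25 F [ 0.8  0.5 -1. ] w 62.7
```

Call:
{"name": "arm_command", "arguments": {
  "series": [
    [50, [-21, 47, 30], 0],
    [50, [-21, 47, 70], 0],
    [50, [-21, 47, 110], 0],
    [50, [-21, 47, 110], 0],
    [50, [-21, 47, 110], 0],
    [50, [-21, 47, 110], 0]
  ]
}}

```text
t: 6.15
eef_pos: [0.6279, -0.2044, 0.0942]
tool_rot: [0.001, 0.906, 0.422, 0.001]
contact_force: [-0.0, -0.3, -1.3]
gripper_width: 0.727
```

```bash
python3 - <<'E'
from h import *
rel(.6269,-.2065,.0515,50)
T=read_camera("top");S=read_camera("scene")
cv2.imwrite("pics/s4.png",cv2.resize(S[170:340,160:340],None,fx=3,fy=3))
E
```

```text
t 6.15 pos [ 627.9 -204.4   94.2] az 50.0 tilt 0.17 -> d [-2.3  0.5 42.7] roll -0.001 q7 1.37 F [-0.  -0.3 -1.3] w 62.1
```

View pics/s4.png

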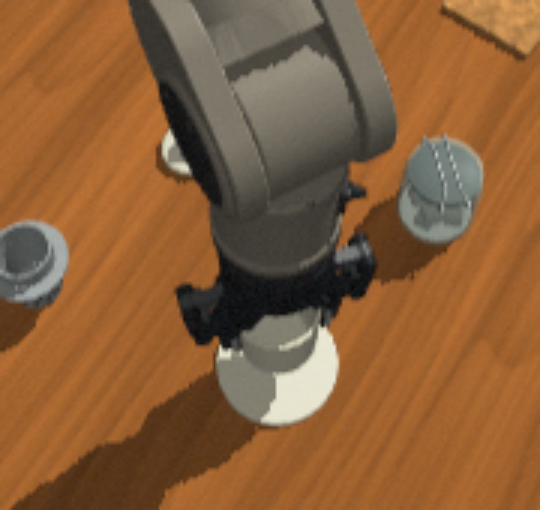

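Call:
{"name": "arm_command", "arguments": {
  "series": [
    [50, [-2, 0, 15], 0],
    [50, [-2, 0, 28], 0],
    [50, [-2, 0, 36], 0],
    [50, [-2, 0, 40], 0],
    [50, [-2, 0, 40], 0],
    [50, [-2, 0, 40], 0],
    [50, [-2, 0, 40], 0]
  ]
}}

```text
t: 7.12
eef_pos: [0.6257, -0.2056, 0.0527]
tool_rot: [0.0, 0.906, 0.422, 0.0]
contact_force: [-0.1, 0.5, -0.9]
gripper_width: 0.732
```

```bash
python3 - <<'E'
from h import *
rel(.6269,-.2065,.0505,50)
E
```

```text
t 7.12 pos [ 625.7 -205.6   52.7] az 50.0 tilt 0.03 -> d [0.1 1.5 2.2] roll -0.001 q7 1.39 F [-0.1  0.5 -0.9] w 62.6
```

Call:
{"name": "arm_command", "arguments": {
  "series": [
    [50, [0, 0, 1], 0],
    [50, [0, 0, 2], 0],
    [50, [0, 0, 2], 0],
    [50, [0, 0, 2], 0]
  ]
}}

```text
t: 7.62
eef_pos: [0.6259, -0.2059, 0.0509]
tool_rot: [0.0, 0.906, 0.422, 0.0]
contact_force: [-0.3, 0.2, 5.4]
gripper_width: 0.731
```

Call:
{"name": "arm_command", "arguments": {
  "series": [
    [66, [0, 0, 0], 0],
    [75, [0, 0, 0], 0],
    [85.4, [0, 0, 0], 0],
    [85.4, [0, 0, 0], 0],
    [85.4, [0, 0, 0], 0],
    [85.4, [0, 0, -30], 0],
    [85.4, [0, 0, -80], 0],
    [85.4, [0, 0, -140], 0]
  ]
}}

```text
t: 8.62
eef_pos: [0.6247, -0.2052, 0.1908]
tool_rot: [-0.001, 0.906, 0.422, -0.001]
contact_force: [0.9, -0.3, -0.0]
gripper_width: 0.999
```

```bash
python3 - <<'E'
from h import *
rel(.4167,-.2592,.2,50)
rel(.4167,-.2592,.2,-40)
E
```

```text
t 8.62 pos [ 624.7 -205.2  190.8] az 50.0 tilt 0.13 -> d [-175.2 -124.6   -8.7] roll -0.001 q7 1.33 F [ 0.9 -0.3 -0. ] w 85.3
t 8.62 pos [ 624.7 -205.2  190.8] az 50.0 tilt 0.13 -> d [-175.2 -124.6   -8.7] roll 1.57 q7 1.33 F [ 0.9 -0.3 -0. ] w 85.3
```

Call:
{"name": "arm_command", "arguments": {
  "series": [
    [85.4, [-44, -31, 0], 0],
    [85.4, [-88, -62, 0], 0],
    [85.4, [-131, -93, 0], 0],
    [85.4, [-175, -125, 0], 0],
    [85.4, [-175, -125, 0], 0],
    [85.4, [-175, -125, 0], 0],
    [85.4, [-175, -125, 0], 0]
  ]
}}

```text
t: 9.5
eef_pos: [0.4185, -0.2588, 0.1904]
tool_rot: [0.0, 0.906, 0.423, 0.0]
contact_force: [-0.1, 0.7, -0.4]
gripper_width: 0.997
```

```bash
python3 - <<'E'
from h import *
rel(.4167,-.2592,.072,50)
T=read_camera("top");S=read_camera("scene")
cv2.imwrite("pics/t5.png",T);cv2.imwrite("pics/s5.png",S)
for n,im,uv in(("top",T,(323,142)),("scene",S,(252.5,252))): print(n,[circ(n,im,uv,.086,r,win=.006)[:] for r in(.033,.0295)])
for n,im,uv in(("scene",S,(169,257)),): print(circ(n,im,uv,.0515,.035))
cv2.imwrite("pics/s5c.png",cv2.resize(S[170:340,130:310],None,fx=3,fy=3))
cv2.imwrite("pics/t5c.png",cv2.resize(T[100:260,280:420],None,fx=4,fy=4))
E
```

```text
t 9.5 pos [ 418.5 -258.8  190.4] az 50.1 tilt 0.04 -> d [ -1.5  -1.2 118.4] roll 0.001 q7 1.48 F [-0.1  0.7 -0.4] w 85.1
top [(array([ 0.61976623, -0.18334356]), np.float64(0.0016200628365142383), np.float64(0.00012191694424090738)), (array([ 0.6240711 , -0.18625797]), np.float64(0.0014257097376831774), np.float64(0.0006067152492636885))]
scene [(array([ 0.59593471, -0.15206206]), np.float64(0.0015288391189091574), np.float64(0.00043819860745476086)), (array([ 0.59580675, -0.15234399]), np.float64(0.001373219667288681), np.float64(8.583805246598769e-05))]
(array([ 0.41740965, -0.25913512]), np.float64(0.0008495259933267892), np.float64(-5.062538365506464e-05))
```

View pics/s5c.png

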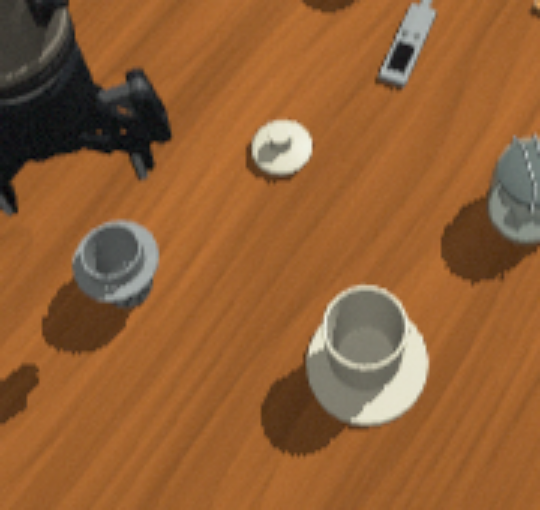

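View pics/t5c.png

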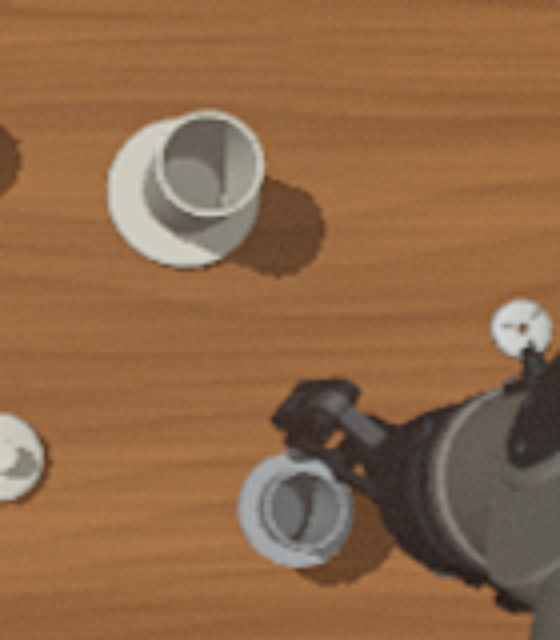

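```bash
python3 - <<'E'
from h import *
T=cv2.imread("pics/t5.png");S=cv2.imread("pics/s5.png")
C={}
for n,im,uv in(("top",T,(332.4,140.5)),("scene",S,(252,279.2))):
    print(n,back(n,uv,.086)[0])
    for r in(.033,.0295):
        c,e,m=circ(n,im,uv,.086,r,win=.005); print(n,r,c,e,m)
E
```

```text
top [ 0.62420857 -0.20710932  0.086     ]
top 0.033 [ 0.62402699 -0.20624793] 0.0005925224077386951 3.634107067365319e-05
top 0.0295 [ 0.62164328 -0.20715218] 0.0012613846411113957 0.000990888730579769
scene [ 0.62837411 -0.20650197  0.086     ]
scene 0.033 [ 0.62588317 -0.20580008] 0.0004672663414830962 -3.2455130673438026e-05
scene 0.0295 [ 0.62607784 -0.20587986] 0.0006355248256773444 -0.0006158145308316348
```

Call:
{"name": "arm_command", "arguments": {
  "series": [
    [85.4, [-1, -1, 40], 0],
    [85.4, [-1, -1, 80], 0],
    [85.4, [-1, -1, 105], 0],
    [85.4, [-1, -1, 117], 0],
    [85.4, [-1, -1, 117], 0],
    [85.4, [-1, -1, 117], 0],
    [85.4, [-1, -1, 117], 0]
  ]
}}

```text
t: 10.48
eef_pos: [0.4165, -0.2595, 0.0742]
tool_rot: [0.001, 0.906, 0.422, 0.001]
contact_force: [1.2, -0.2, 0.2]
gripper_width: 1.001
```

```bash
python3 - <<'E'
from h import *
rel(.4167,-.2592,.072,50)
T=read_camera("top");S=read_camera("scene")
cv2.imwrite("pics/s6.png",cv2.resize(S[200:300,110:230],None,fx=5,fy=5))
E
```

```text
t 10.47 pos [ 416.5 -259.5   74.2] az 50.0 tilt 0.11 -> d [ 0.4 -0.   2.2] roll -0.001 q7 1.63 F [ 1.2 -0.2  0.2] w 85.5
```

View pics/s6.png

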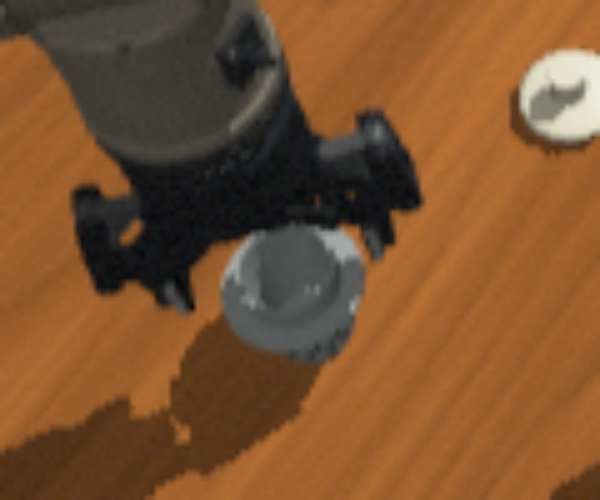

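Call:
{"name": "arm_command", "arguments": {
  "series": [
    [85.4, [0, 0, 2], 0],
    [60, [0, 0, 2], 0],
    [40, [0, 0, 2], 0],
    [40, [0, 0, 2], 0],
    [40, [0, 0, 2], 0],
    [40, [0, 0, 2], 0],
    [40, [0, 0, 2], 0]
  ],
  "squeeze": 30
}}

```text
t: 11.45
eef_pos: [0.416, -0.2595, 0.0715]
tool_rot: [0.0, 0.906, 0.422, 0.0]
contact_force: [-0.6, 1.1, 5.1]
gripper_width: 0.554
```

```bash
python3 - <<'E'
from h import *
rel(.4167,-.2592,.072,50)
E
```

```text
t 11.45 pos [ 416.  -259.5   71.5] az 50.0 tilt 0.03 -> d [ 0.7  0.4 -0.5] roll -0.001 q7 1.63 F [-0.6  1.1  5.1] w 47.3
```

Call:
{"name": "arm_command", "arguments": {
  "series": [
    [40, [0, 0, -15], 0],
    [40, [0, 0, -50], 0],
    [40, [0, 0, -100], 0],
    [40, [0, 0, -140], 0],
    [40, [0, 0, -140], 0],
    [40, [0, 0, -140], 0]
  ]
}}

```text
t: 12.2
eef_pos: [0.4152, -0.2588, 0.211]
tool_rot: [-0.0, 0.906, 0.422, -0.0]
contact_force: [-0.6, 0.8, -1.9]
gripper_width: 0.556
```

```bash
python3 - <<'E'
from h import *
rel(.6252,-.206,.2,50)
T=read_camera("top");S=read_camera("scene")
cv2.imwrite("pics/s7.png",cv2.resize(S[160:300,110:270],None,fx=4,fy=4))
E
```

```text
t 12.2 pos [ 415.2 -258.8  211. ] az 50.0 tilt 0.05 -> d [175.5 126.8  11. ] roll -0.0 q7 1.47 F [-0.6  0.8 -1.9] w 47.5
```

View pics/s7.png

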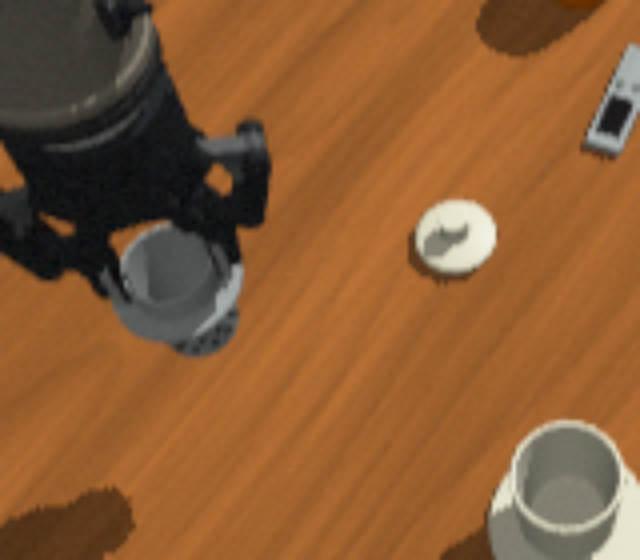

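Call:
{"name": "arm_command", "arguments": {
  "series": [
    [40, [30, 22, 0], 0],
    [40, [70, 51, 0], 0],
    [40, [110, 80, 0], 0],
    [40, [150, 108, 0], 0],
    [40, [175, 127, 0], 0],
    [40, [175, 127, 0], 0],
    [40, [175, 127, 20], 0],
    [40, [175, 127, 20], 0]
  ]
}}

```text
t: 13.3
eef_pos: [0.6227, -0.2072, 0.1883]
tool_rot: [-0.002, 0.907, 0.422, -0.002]
contact_force: [-1.0, 0.5, -1.4]
gripper_width: 0.552
```

```bash
python3 - <<'E'
from h import *
rel(.6252,-.206,.1075,50)
T=read_camera("top");S=read_camera("scene")
cv2.imwrite("pics/s8.png",cv2.resize(S[170:330,170:340],None,fx=3.5,fy=3.5))
cv2.imwrite("pics/t8.png",cv2.resize(T[90:210,270:400],None,fx=4.5,fy=4.5))
E
```

```text
t 13.3 pos [ 622.7 -207.2  188.3] az 49.9 tilt 0.33 -> d [ 2.7  1.6 80.8] roll -0.002 q7 1.34 F [-1.   0.5 -1.4] w 47.2
```

View pics/s8.png

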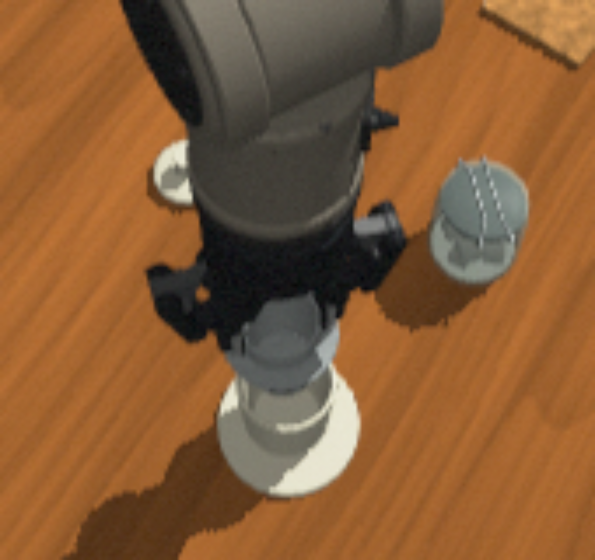

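View pics/t8.png

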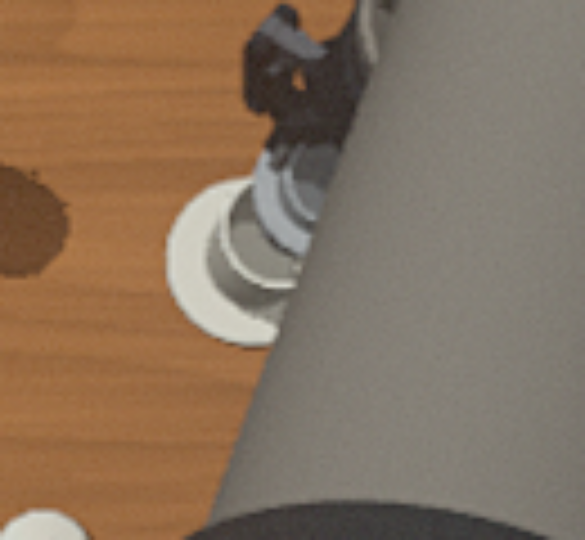

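Call:
{"name": "arm_command", "arguments": {
  "series": [
    [40, [2, 1, 10], 0],
    [40, [2, 1, 20], 0],
    [40, [2, 1, 20], 0],
    [40, [2, 1, 20], 0],
    [40, [2, 1, 20], 0],
    [40, [2, 1, 20], 0]
  ]
}}

```text
t: 14.15
eef_pos: [0.6278, -0.2062, 0.1716]
tool_rot: [0.0, 0.906, 0.422, 0.0]
contact_force: [0.4, 0.1, -1.3]
gripper_width: 0.553
```

```bash
python3 - <<'E'
from h import *
rel(.6252,-.206,.1075,50)
S=read_camera("scene")
cv2.imwrite("pics/s9f.png",S)
cv2.imwrite("pics/s9.png",cv2.resize(S[230:330,200:310],None,fx=5.5,fy=5.5,interpolation=2))
E
```

```text
t 14.15 pos [ 627.8 -206.2  171.6] az 50.0 tilt 0.03 -> d [-1.6 -2.1 64.1] roll -0.001 q7 1.35 F [ 0.4  0.1 -1.3] w 47.2
```

View pics/s9.png

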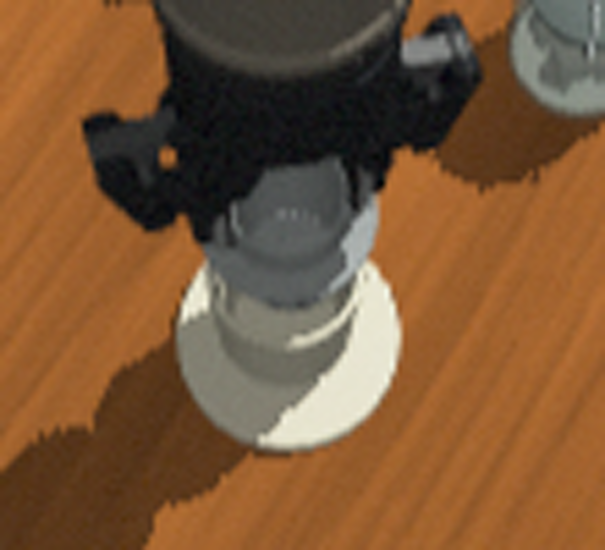

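Call:
{"name": "arm_command", "arguments": {
  "series": [
    [40, [-2, -2, 0], 0],
    [40, [-2, -2, 10], 0],
    [40, [-2, -2, 22], 0],
    [40, [-2, -2, 35], 0],
    [40, [-2, -2, 35], 0],
    [40, [-2, -2, 35], 0],
    [40, [-2, -2, 35], 0]
  ]
}}

```text
t: 15.08
eef_pos: [0.6252, -0.2066, 0.1368]
tool_rot: [0.0, 0.906, 0.422, 0.0]
contact_force: [0.9, 0.1, -0.3]
gripper_width: 0.553
```

```bash
python3 - <<'E'
from h import *
rel(.6252,-.206,.1075,50)
S=read_camera("scene")
cv2.imwrite("pics/s10.png",cv2.resize(S[230:330,200:310],None,fx=5.5,fy=5.5,interpolation=2))
E
```

```text
t 15.07 pos [ 625.2 -206.6  136.8] az 50.0 tilt 0.05 -> d [ 0.4 -0.3 29.3] roll -0.001 q7 1.36 F [ 0.9  0.1 -0.3] w 47.2
```

View pics/s10.png

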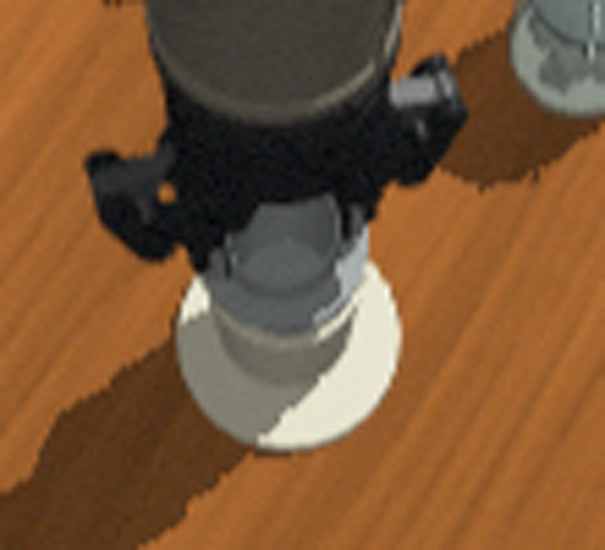

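Call:
{"name": "arm_command", "arguments": {
  "series": [
    [40, [0, 0, 8], 0],
    [40, [0, 0, 15], 0],
    [40, [0, 0, 21], 0],
    [40, [0, 0, 25], 0],
    [40, [0, 0, 27], 0],
    [40, [0, 0, 27], 0],
    [40, [0, 0, 27], 0]
  ]
}}

```text
t: 16.0
eef_pos: [0.6249, -0.2065, 0.1095]
tool_rot: [0.0, 0.906, 0.422, 0.0]
contact_force: [0.5, -0.3, -1.1]
gripper_width: 0.552
```

```bash
python3 - <<'E'
from h import *
rel(.6252,-.206,.1075,50)
E
```

```text
t 16.0 pos [ 624.9 -206.5  109.5] az 50.0 tilt 0.02 -> d [ 0.5 -0.1  2. ] roll -0.001 q7 1.38 F [ 0.5 -0.3 -1.1] w 47.1
```

Call:
{"name": "arm_command", "arguments": {
  "series": [
    [40, [0, 0, 1], 0],
    [40, [0, 0, 2], 0],
    [40, [0, 0, 2], 0],
    [40, [0, 0, 2], 0]
  ]
}}

```text
t: 16.5
eef_pos: [0.6251, -0.2067, 0.108]
tool_rot: [0.0, 0.906, 0.422, 0.0]
contact_force: [-0.3, -0.0, 5.4]
gripper_width: 0.548
```

Call:
{"name": "arm_command", "arguments": {
  "series": [
    [55, [0, 0, 0], 0],
    [65, [0, 0, 0], 0],
    [75, [0, 0, 0], 0],
    [75, [0, 0, 0], 0],
    [75, [0, 0, -10], 0],
    [75, [0, 0, -40], 0],
    [75, [0, 0, -90], 0],
    [75, [0, 0, -90], 0]
  ]
}}

```text
t: 17.5
eef_pos: [0.6273, -0.2078, 0.2025]
tool_rot: [0.003, 0.907, 0.422, 0.003]
contact_force: [-0.1, -0.1, -0.7]
gripper_width: 0.874
```

```bash
python3 - <<'E'
from h import *
rel(.4525,-.0809,.2,50)
rel(.4525,-.0809,.2,100)
E
```

```text
t 17.5 pos [ 627.3 -207.8  202.5] az 49.9 tilt 0.5 -> d [ -15.4 -215.5    0.8] roll -0.001 q7 1.34 F [-0.1 -0.1 -0.7] w 74.7
t 17.5 pos [ 627.3 -207.8  202.5] az 49.9 tilt 0.5 -> d [ -15.4 -215.5    0.8] roll -0.874 q7 1.34 F [-0.1 -0.1 -0.7] w 74.7
```

Call:
{"name": "arm_command", "arguments": {
  "series": [
    [60, [-3, -45, 0], 0],
    [60, [-6, -95, 0], 0],
    [60, [-9, -145, 0], 0],
    [60, [-12, -190, 0], 0],
    [60, [-15, -215, 0], 0],
    [60, [-15, -215, 0], 0],
    [60, [-15, -215, 0], 0],
    [60, [-15, -215, 0], 0]
  ]
}}

```text
t: 18.5
eef_pos: [0.4515, -0.0802, 0.1974]
tool_rot: [0.0, 0.907, 0.422, 0.0]
contact_force: [-0.4, -0.6, 0.3]
gripper_width: 0.706
```

```bash
python3 - <<'E'
from h import *
rel(.4525,-.0809,.034,50)
T=read_camera("top");S=read_camera("scene")
cv2.imwrite("pics/s11f.png",S);cv2.imwrite("pics/t11f.png",T)
for n,im,uv in(("top",T,(333,140)),("scene",S,(252,279))):
    for r,z,nm in((.035,.0875,"rim"),(.024,.108,"collar out"),(.022,.108,"collar in")):
        P=[.625,-.2065,z];c,e,m=circ(n,im,proj(n,P)[0],z,r,win=.004);print(n,nm,np.round(c*1e3,1),e,m)
for n,im,uv in(("top",T,(280,214)),("scene",S,(223.5,219.5))): print(n,circ(n,im,uv,.009,.0285)[0])
cv2.imwrite("pics/s11.png",cv2.resize(S[180:320,180:310],None,fx=4.2,fy=4.2,interpolation=2))
cv2.imwrite("pics/t11.png",cv2.resize(T[90:240,250:380],None,fx=4,fy=4,interpolation=2))
E
```

```text
t 18.5 pos [451.5 -80.2 197.4] az 49.9 tilt 0.05 -> d [  0.2   1.1 163.4] roll -0.002 q7 1.05 F [-0.4 -0.6  0.3] w 60.3
top rim [ 625. -208.] 0.0004983280226862515 -5.006760493774659e-05
top collar out [ 620.8 -207.8] 0.0011680808168899898 0.0002985416274174039
top collar in [ 622.4 -209.3] 0.0009177355515819167 0.0005556366061425597
scene rim [ 625.3 -206.3] 0.0005073868380082412 4.2321287054971485e-05
scene collar out [ 627.3 -209.3] 0.0012909016916436283 -0.0009425506632605718
scene collar in [ 626.  -208.9] 0.0009487444825737931 0.0006992135745828437
top [ 0.46123838 -0.08507185]
scene [ 0.45335882 -0.08062653]
```

View pics/s11.png

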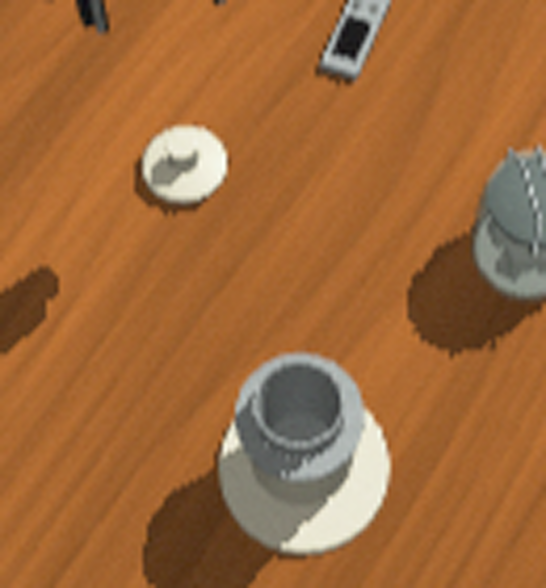

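View pics/t11.png

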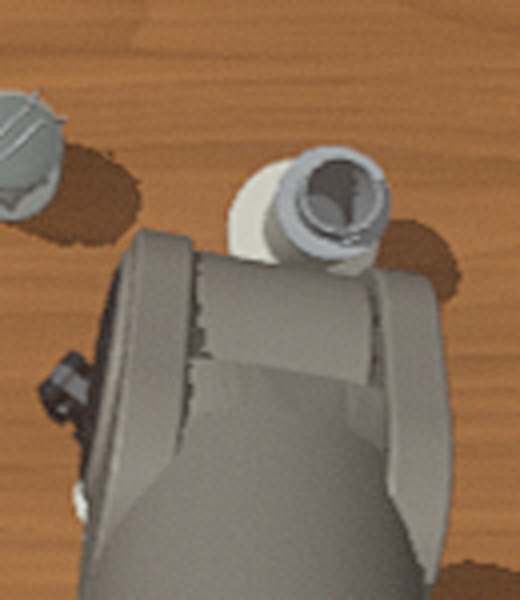

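Call:
{"name": "arm_command", "arguments": {
  "series": [
    [60, [0, 1, 50], 0],
    [60, [0, 1, 100], 0],
    [60, [0, 1, 140], 0],
    [60, [0, 1, 158], 0],
    [60, [0, 1, 158], 0],
    [60, [0, 1, 158], 0],
    [60, [0, 1, 158], 0]
  ]
}}

```text
t: 19.48
eef_pos: [0.4522, -0.0802, 0.0402]
tool_rot: [0.0, 0.906, 0.422, 0.001]
contact_force: [0.1, -0.2, -0.0]
gripper_width: 0.703
```

```bash
python3 - <<'E'
from h import *
rel(.4525,-.0809,.034,50)
T=read_camera("top");S=read_camera("scene")
cv2.imwrite("pics/s12.png",cv2.resize(S[150:250,170:280],None,fx=5,fy=5,interpolation=2))
E
```

```text
t 19.48 pos [452.2 -80.2  40.2] az 50.0 tilt 0.11 -> d [-0.3  0.7  6.2] roll -0.001 q7 1.27 F [ 0.1 -0.2 -0. ] w 60.0
```

View pics/s12.png

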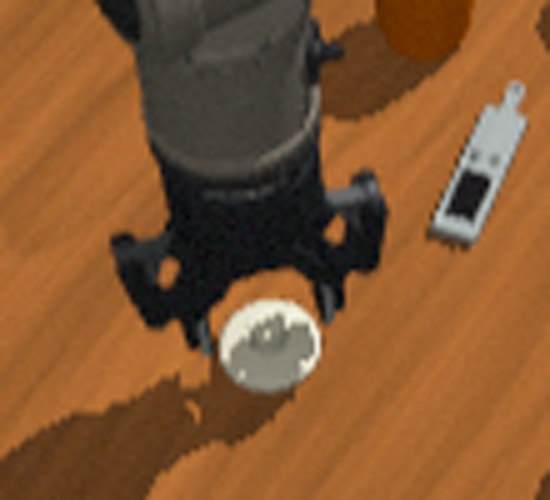

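Call:
{"name": "arm_command", "arguments": {
  "series": [
    [60, [0, 0, 5], 0],
    [45, [0, 1, 6], 0],
    [30, [0, 1, 6], 0],
    [15, [0, 1, 6], 0],
    [12, [0, 1, 6], 0],
    [12, [0, 1, 6], 0],
    [12, [0, 1, 6], 0],
    [12, [0, 1, 6], 0]
  ],
  "squeeze": 30
}}

```text
t: 20.58
eef_pos: [0.4521, -0.0809, 0.0334]
tool_rot: [0.0, 0.906, 0.422, 0.0]
contact_force: [-0.5, 0.1, 3.5]
gripper_width: 0.22
```

```bash
python3 - <<'E'
from h import *
rel(.4525,-.0809,.034,50)
E
```

```text
t 20.57 pos [452.1 -80.9  33.4] az 50.0 tilt 0.0 -> d [ 0.2  0.3 -0.6] roll -0.001 q7 1.28 F [-0.5  0.1  3.5] w 18.8
```

Call:
{"name": "arm_command", "arguments": {
  "series": [
    [12, [0, 0, -15], 0],
    [12, [0, 0, -50], 0],
    [12, [0, 0, -100], 0],
    [12, [0, 0, -150], 0],
    [12, [0, 0, -170], 0],
    [12, [0, 0, -170], 0],
    [12, [0, 0, -170], 0]
  ]
}}

```text
t: 21.45
eef_pos: [0.4513, -0.0806, 0.2026]
tool_rot: [-0.0, 0.906, 0.422, -0.001]
contact_force: [0.2, -0.4, -0.6]
gripper_width: 0.219
```

```bash
python3 - <<'E'
from h import *
rel(.6252,-.2068,.2,50)
S=read_camera("scene")
cv2.imwrite("pics/s13.png",cv2.resize(S[120:250,150:290],None,fx=4,fy=4,interpolation=2))
E
```

```text
t 21.45 pos [451.3 -80.6 202.6] az 50.0 tilt 0.08 -> d [ 15.2 214.3   2.3] roll -0.0 q7 1.06 F [ 0.2 -0.4 -0.6] w 18.7
```

View pics/s13.png

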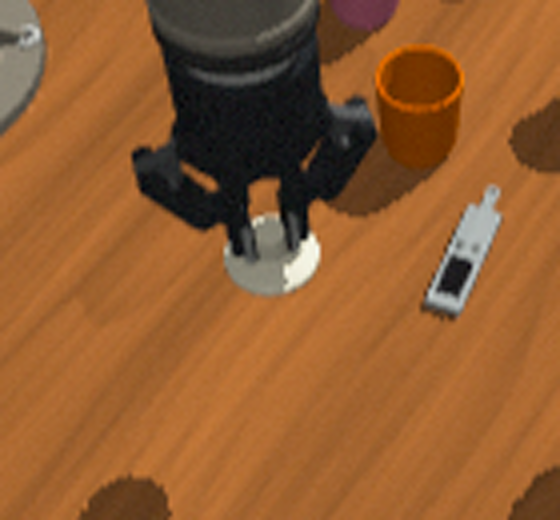

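Lid held level in the jaws (scene ~(218,180)). Move over the infuser.

Call:
{"name": "arm_command", "arguments": {
  "series": [
    [12, [3, 40, 0], 0],
    [12, [6, 90, 0], 0],
    [12, [9, 140, 0], 0],
    [12, [12, 185, 0], 0],
    [12, [15, 214, 0], 0],
    [12, [15, 214, 10], 0],
    [12, [15, 214, 30], 0],
    [12, [15, 214, 30], 0]
  ]
}}

```text
t: 22.5
eef_pos: [0.6232, -0.2054, 0.1701]
tool_rot: [-0.002, 0.906, 0.423, -0.002]
contact_force: [-0.6, -0.6, -0.6]
gripper_width: 0.219
```

Call:
{"name": "arm_command", "arguments": {
  "series": [
    [12, [0, 0, 10], 0],
    [12, [0, 0, 10], 0],
    [12, [0, 0, 10], 0]
  ]
}}

```text
t: 22.88
eef_pos: [0.6257, -0.2069, 0.1637]
tool_rot: [0.0, 0.906, 0.422, 0.0]
contact_force: [-0.2, 0.4, -0.5]
gripper_width: 0.225
```

```bash
python3 - <<'E'
from h import *
rel(.6252,-.2068,.1354,50)
S=read_camera("scene")
cv2.imwrite("pics/s14.png",cv2.resize(S[210:330,190:310],None,fx=4.5,fy=4.5,interpolation=2))
for r,z,nm in((.035,.0875,"rim"),):
    P=[.625,-.2065,z];print(circ("scene",S,proj("scene",P)[0],z,r,win=.004))
E
```

```text
t 22.88 pos [ 625.7 -206.9  163.7] az 50.0 tilt 0.04 -> d [-0.3 -0.5 28.3] roll -0.001 q7 1.39 F [-0.2  0.4 -0.5] w 19.2
(array([ 0.62564969, -0.20664929]), np.float64(0.0008092585595212837), np.float64(5.0599212895758444e-05))
```

View pics/s14.png

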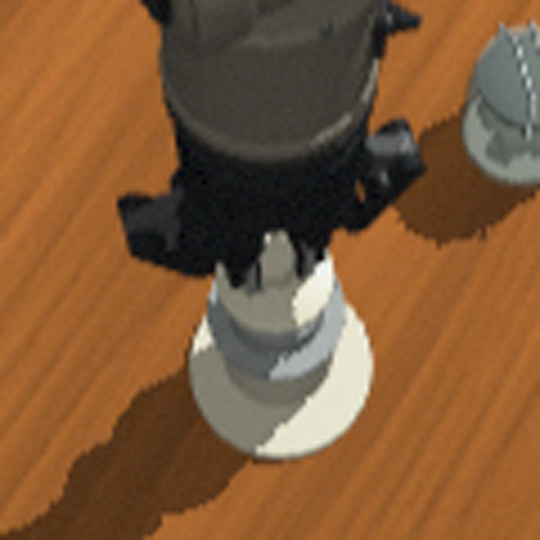

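Call:
{"name": "arm_command", "arguments": {
  "series": [
    [12, [0, 0, 8], 0],
    [12, [0, 0, 15], 0],
    [12, [0, 0, 20], 0],
    [12, [0, 0, 24], 0],
    [12, [0, 0, 26], 0],
    [12, [0, 0, 26], 0],
    [12, [0, 0, 26], 0]
  ]
}}

```text
t: 23.8
eef_pos: [0.6257, -0.2071, 0.1375]
tool_rot: [0.0, 0.906, 0.422, 0.0]
contact_force: [0.3, 0.4, -1.2]
gripper_width: 0.222
```

```bash
python3 - <<'E'
from h import *
rel(.6252,-.2068,.1354,50)
E
```

```text
t 23.8 pos [ 625.7 -207.1  137.5] az 50.0 tilt 0.02 -> d [-0.1 -0.6  2.1] roll -0.001 q7 1.4 F [ 0.3  0.4 -1.2] w 19.0
```

Already 4 mm into the collar with no contact, so the plug is in.

Call:
{"name": "arm_command", "arguments": {
  "series": [
    [12, [0, 0, 1], 0],
    [12, [0, 0, 2], 0],
    [12, [0, 0, 2], 0],
    [12, [0, 0, 2], 0]
  ]
}}

```text
t: 24.3
eef_pos: [0.6257, -0.207, 0.1356]
tool_rot: [0.0, 0.906, 0.422, 0.0]
contact_force: [-0.7, 0.3, 2.6]
gripper_width: 0.222
```

Call:
{"name": "arm_command", "arguments": {
  "series": [
    [24, [0, 0, 0], 0],
    [34, [0, 0, 0], 0],
    [44, [0, 0, 0], 0],
    [50, [0, 0, 0], 0],
    [50, [0, 0, 0], 0],
    [50, [0, 0, -15], 0],
    [50, [0, 0, -50], 0],
    [50, [0, 0, -80], 0]
  ]
}}

```text
t: 25.3
eef_pos: [0.6258, -0.2073, 0.2175]
tool_rot: [0.0, 0.907, 0.422, 0.0]
contact_force: [0.2, 0.1, 0.0]
gripper_width: 0.579
```

```bash
python3 - <<'E'
from h import *
rel(.530,.4085,.2,131)
rel(.58,.1,.2,131)
S=read_camera("scene")
cv2.imwrite("pics/s15.png",cv2.resize(S[210:330,190:310],None,fx=4.5,fy=4.5,interpolation=2))
E
```

```text
t 25.3 pos [ 625.8 -207.3  217.5] az 49.9 tilt 0.07 -> d [ 409.7 -469.7   17.1] roll -1.415 q7 1.36 F [0.2 0.1 0. ] w 49.4
t 25.3 pos [ 625.8 -207.3  217.5] az 49.9 tilt 0.07 -> d [ 205.7 -232.9   17.3] roll -1.415 q7 1.36 F [0.2 0.1 0. ] w 49.4
```

View pics/s15.png

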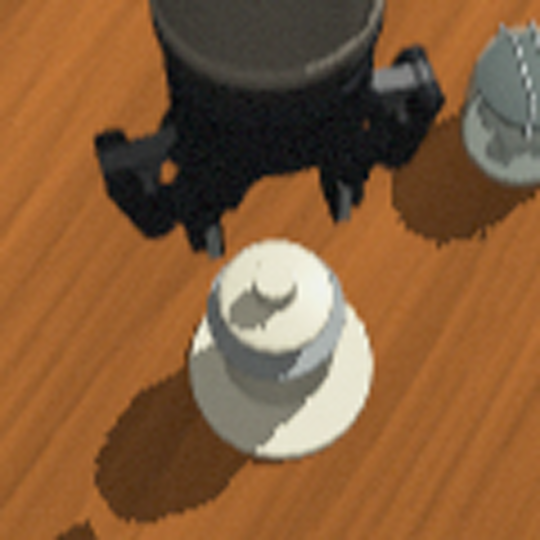

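Call:
{"name": "arm_command", "arguments": {
  "series": [
    [60, [36, -41, -10], -0.15],
    [70, [74, -85, -20], -0.3],
    [85.4, [112, -128, -20], -0.45],
    [85.4, [150, -171, -20], -0.6],
    [85.4, [188, -214, -20], -0.75],
    [85.4, [226, -258, -20], -0.9],
    [85.4, [264, -301, -20], -1.05],
    [85.4, [302, -345, -20], -1.2]
  ]
}}

```text
t: 26.35
eef_pos: [0.5557, 0.2477, 0.2366]
tool_rot: [0.001, 0.508, 0.861, 0.001]
contact_force: [-0.0, -0.8, 0.0]
gripper_width: 0.997
```

```bash
python3 - <<'E'
from h import *
rel(.530,.4085,.2,131)
E
```

```text
t 26.35 pos [555.7 247.7 236.6] az 119.0 tilt 0.1 -> d [153.1  55.3  36.6] roll -0.21 q7 1.63 F [-0.  -0.8  0. ] w 85.2
```

Call:
{"name": "arm_command", "arguments": {
  "series": [
    [85.4, [50, 18, 10], -0.1],
    [85.4, [100, 36, 20], -0.21],
    [85.4, [153, 55, 36], -0.21],
    [85.4, [153, 55, 36], -0.21],
    [85.4, [153, 55, 36], -0.21],
    [85.4, [153, 55, 36], -0.21]
  ]
}}

```text
t: 27.1
eef_pos: [0.5317, 0.405, 0.2002]
tool_rot: [0.001, 0.418, 0.908, 0.0]
contact_force: [-0.1, -0.0, 0.2]
gripper_width: 1.001
```

```bash
python3 - <<'E'
from h import *
rel(.5305,.4085,.04,131)
T=read_camera("top");S=read_camera("scene")
cv2.imwrite("pics/s16.png",S)
cv2.imwrite("pics/t16.png",T)
# stack check with unobstructed views
for n,im in(("top",T),("scene",S)):
    for r,z,nm in((.035,.0875,"inf rim"),(.0285,.111,"lid"),(.05,.008,"coaster")):
        P=[.6255,-.2068,z];c,e,m=circ(n,im,proj(n,P)[0],z,r,win=.004);print(n,nm,np.round(c*1e3,1),e)
cv2.imwrite("pics/m16.png",np.hstack([cv2.resize(T[90:210,270:380],None,fx=3.5,fy=3.5,interpolation=2),cv2.resize(S[210:330,190:300],None,fx=3.5,fy=3.5,interpolation=2)]))
# cork: min-area rect with contour
for n,im,uv in(("top",T,(160,151)),("scene",S,(330,171))):
    x,y=uv;sub=im[y-35:y+35,x-35:x+35];l=cv2.cvtColor(sub,cv2.COLOR_BGR2LAB).astype(float)
    m=(l[...,0]>np.median(l[...,0])+0).astype(np.uint8)
    print(n,sub[35,35],sub[3,3], sub[35,3])
E
```

```text
t 27.1 pos [531.7 405.  200.2] az 130.6 tilt 0.08 -> d [  3.6   1.2 160.2] roll -0.007 q7 1.59 F [-0.1 -0.   0.2] w 85.5
top inf rim [ 625.3 -208.9] 0.0009431771531549123
top lid [ 624.8 -208.8] 0.00040376369514682695
top coaster [ 626.1 -206.2] 0.0005501939934263282
scene inf rim [ 625.4 -206.5] 0.0009021116179703907
scene lid [ 625.8 -207.4] 0.0005952102414345482
scene coaster [ 627.9 -207. ] 0.0005098816425996716
top [105 152 190] [ 64 108 157] [ 73 115 164]
scene [ 85 145 204] [ 67  54 104] [ 44  93 150]
```

View pics/m16.png

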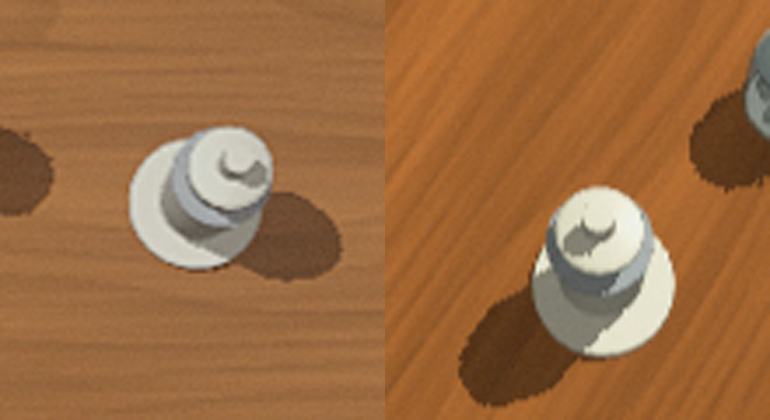

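View pics/s16.png

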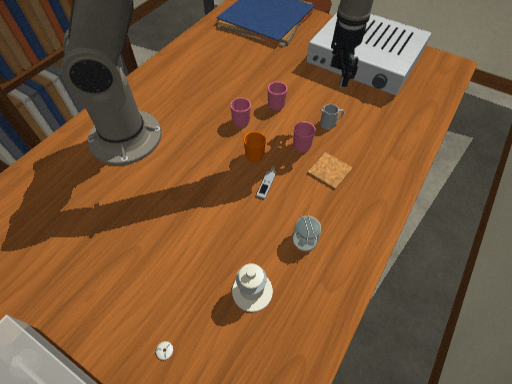

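Call:
{"name": "arm_command", "arguments": {
  "series": [
    [85.4, [2, 1, 40], -0.01],
    [85.4, [2, 1, 80], -0.01],
    [85.4, [2, 1, 80], -0.01],
    [85.4, [2, 1, 80], -0.01],
    [85.4, [2, 1, 80], -0.01]
  ]
}}

```text
t: 27.82
eef_pos: [0.5312, 0.4096, 0.1216]
tool_rot: [0.001, 0.412, 0.911, 0.002]
contact_force: [0.5, -0.0, 0.7]
gripper_width: 1.0
```

```bash
python3 - <<'E'
from h import *
rel(.5305,.4085,.04,131)
T=read_camera("top");S=read_camera("scene")
cv2.imwrite("pics/s17.png",cv2.resize(S[60:180,270:390],None,fx=4.5,fy=4.5,interpolation=2))
# cork via grabCut
for n,uv in(("top",(160,151)),("scene",(330,171))):
    im=cv2.imread("pics/%s0.png"%n);m=np.zeros(im.shape[:2],np.uint8)
    cv2.grabCut(im,m,(uv[0]-26,uv[1]-24,52,48) ,np.zeros((1,65)),np.zeros((1,65)),6,cv2.GC_INIT_WITH_RECT)
    k=((m==1)|(m==3)).astype(np.uint8);k=cv2.morphologyEx(k,2,np.ones((5,5)))
    c=max(cv2.findContours(k,0,1)[0],key=cv2.contourArea).reshape(-1,2)
    print(n,cv2.minAreaRect((back(n,c,.008)[:,:2]*1e3).astype(np.float32)))
E
```

```text
t 27.82 pos [531.2 409.6 121.6] az 131.3 tilt 0.21 -> d [-0.4 -1.5 81.6] roll 0.005 q7 1.6 F [ 0.5 -0.   0.7] w 85.4
top ((622.3112182617188, 231.0927734375), (105.53448486328125, 98.74742126464844), 84.2153549194336)
scene ((625.5635986328125, 233.52880859375), (100.53262329101562, 98.65992736816406), 84.12327575683594)
```

View pics/s17.png

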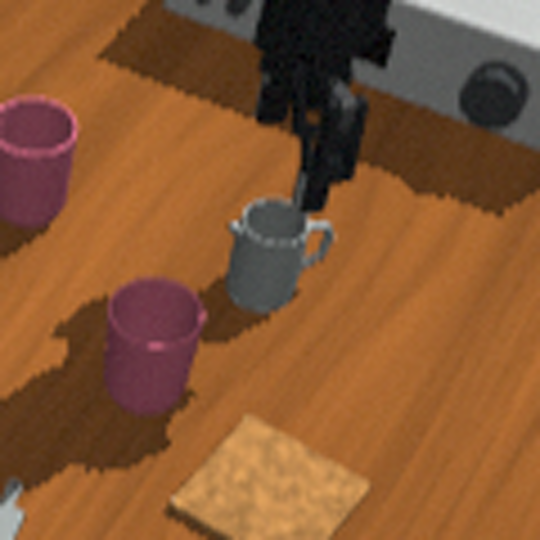

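```bash
python3 - <<'E'
from h import *
d=np.array([.656,-.755,0]);c=np.array([.5312,.4096,.118])
print(proj("scene",[c+d*.045,c-d*.045,c, [.5305,.4085,.066],[.5305,.4085,0]]))
print(proj("top",[c+d*.045,c-d*.045,c]))
T=read_camera("top");cv2.imwrite("pics/t18.png",cv2.resize(T[130:250,30:170],None,fx=4.5,fy=4.5,interpolation=2))
E
```

```text
[[337.5768512  105.98148756]
 [329.65725861  86.37480399]
 [333.52609393  95.95295199]
 [330.08822526 108.78956007]
 [326.51122201 123.57162954]]
[[ 84.6621878  165.16532389]
 [ 53.756756   190.68886026]
 [ 69.27647092 177.87176032]]
```

View pics/t18.png

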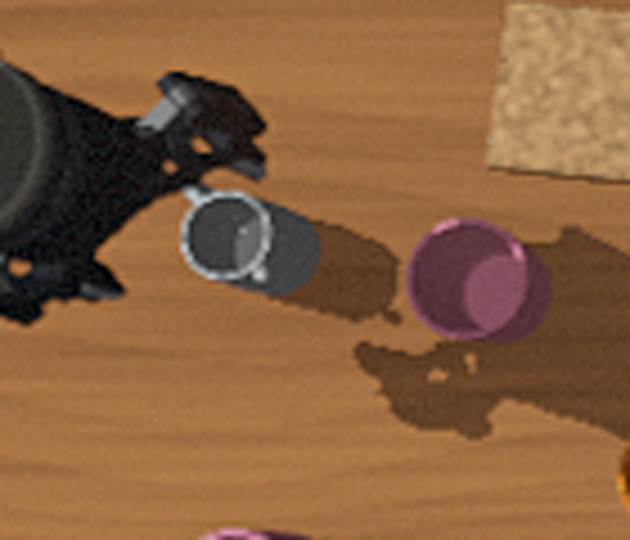

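Call:
{"name": "arm_command", "arguments": {
  "series": [
    [85.4, [0, -1, 25], 0],
    [85.4, [0, -1, 50], 0],
    [85.4, [0, -1, 70], 0],
    [85.4, [0, -1, 81], 0],
    [85.4, [0, -1, 81], 0],
    [85.4, [0, -1, 81], 0],
    [85.4, [0, -1, 81], 0]
  ]
}}

```text
t: 28.85
eef_pos: [0.5297, 0.4087, 0.0392]
tool_rot: [0.0, 0.412, 0.911, 0.001]
contact_force: [-0.5, -0.6, -0.2]
gripper_width: 1.002
```

```bash
python3 - <<'E'
from h import *
rel(.5305,.4085,.04,131)
S=read_camera("scene")
cv2.imwrite("pics/s19.png",cv2.resize(S[60:160,280:390],None,fx=5,fy=5,interpolation=2))
E
```

```text
t 28.85 pos [529.7 408.7  39.2] az 131.3 tilt 0.09 -> d [-0.7  0.5 -0.8] roll 0.006 q7 1.61 F [-0.5 -0.6 -0.2] w 85.6
```

View pics/s19.png

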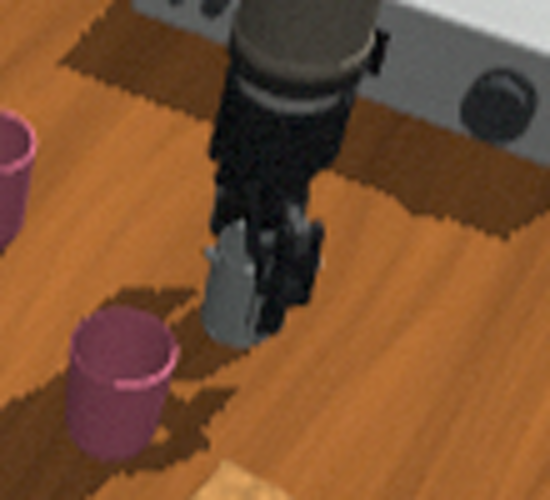

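Call:
{"name": "arm_command", "arguments": {
  "series": [
    [65, [0, 0, 0], 0],
    [50, [0, 0, 0], 0],
    [40, [0, 0, 0], 0],
    [40, [0, 0, 0], 0],
    [40, [0, 0, 0], 0],
    [40, [0, 0, 0], 0],
    [40, [0, 0, 0], 0]
  ],
  "squeeze": 35
}}

```text
t: 29.78
eef_pos: [0.5293, 0.4085, 0.0388]
tool_rot: [0.0, 0.412, 0.911, 0.0]
contact_force: [-1.2, -1.1, 5.4]
gripper_width: 0.591
```

Call:
{"name": "arm_command", "arguments": {
  "series": [
    [40, [0, 0, -15], 0],
    [40, [0, 0, -50], 0],
    [40, [0, 0, -100], 0],
    [40, [0, 0, -120], 0],
    [40, [0, 0, -120], 0],
    [40, [0, 0, -120], 0]
  ]
}}

```text
t: 30.52
eef_pos: [0.528, 0.4075, 0.1563]
tool_rot: [-0.001, 0.412, 0.911, -0.001]
contact_force: [-0.4, -0.4, -1.4]
gripper_width: 0.59
```

```bash
python3 - <<'E'
from h import *
rel(.624,.2335,.16,131)
T=read_camera("top");S=read_camera("scene")
cv2.imwrite("pics/m20.png",np.hstack([cv2.resize(S[40:160,280:390],None,fx=3.6,fy=3.6,interpolation=2),cv2.resize(T[130:250,30:140],None,fx=3.6,fy=3.6,interpolation=2)]))
E
```

```text
t 30.52 pos [528.  407.5 156.3] az 131.3 tilt 0.19 -> d [-194.1  -42.9   -3.6] roll 0.006 q7 1.6 F [-0.4 -0.4 -1.4] w 50.3
```

View pics/m20.png

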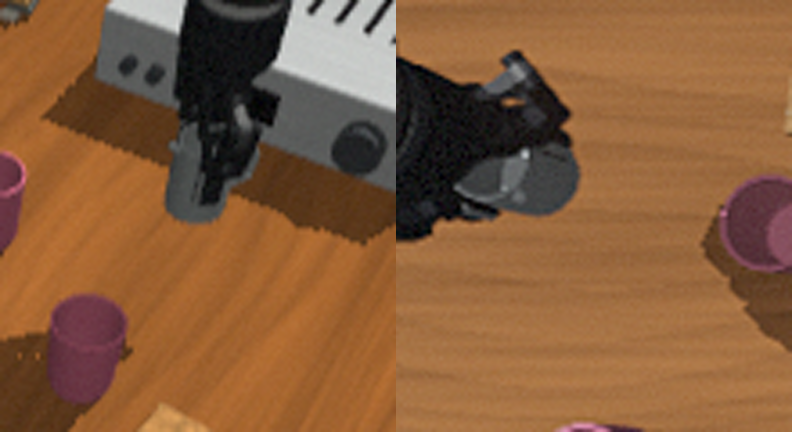

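Call:
{"name": "arm_command", "arguments": {
  "series": [
    [40, [-45, -10, 0], 0],
    [40, [-95, -21, 0], 0],
    [40, [-145, -32, 0], 0],
    [40, [-180, -40, 0], 0],
    [40, [-194, -43, 0], 0],
    [40, [-194, -43, 30], 0],
    [40, [-194, -43, 60], 0],
    [40, [-194, -43, 60], 0]
  ]
}}

```text
t: 31.62
eef_pos: [0.6219, 0.2351, 0.0951]
tool_rot: [-0.003, 0.411, 0.912, -0.002]
contact_force: [0.5, -0.2, -2.1]
gripper_width: 0.59
```

Call:
{"name": "arm_command", "arguments": {
  "series": [
    [40, [0, 0, 20], 0],
    [40, [0, 0, 30], 0],
    [40, [0, 0, 30], 0],
    [40, [0, 0, 30], 0]
  ]
}}

```text
t: 32.12
eef_pos: [0.6254, 0.2343, 0.0688]
tool_rot: [0.0, 0.412, 0.911, 0.0]
contact_force: [0.2, 1.0, -1.5]
gripper_width: 0.589
```

```bash
python3 - <<'E'
from h import *
rel(.624,.2335,.0468,131)
S=read_camera("scene")
cv2.imwrite("pics/m21.png",cv2.resize(S[90:220,270:390],None,fx=4,fy=4,interpolation=2))
E
```

```text
t 32.12 pos [625.4 234.3  68.8] az 131.3 tilt 0.05 -> d [ 0.3 -1.6 22. ] roll 0.005 q7 1.92 F [ 0.2  1.  -1.5] w 50.3
```

View pics/m21.png

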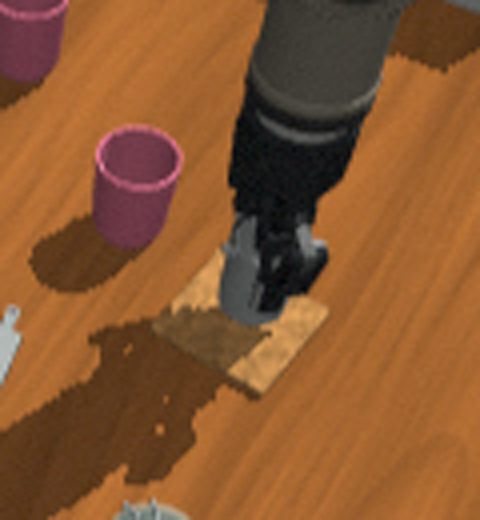

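Call:
{"name": "arm_command", "arguments": {
  "series": [
    [40, [0, -1, 8], 0],
    [40, [0, -1, 14], 0],
    [40, [0, -1, 18], 0],
    [40, [0, -1, 20], 0],
    [40, [0, -1, 20], 0],
    [40, [0, -1, 20], 0]
  ]
}}

```text
t: 32.92
eef_pos: [0.6244, 0.2336, 0.0485]
tool_rot: [0.0, 0.412, 0.911, 0.0]
contact_force: [-0.3, 1.1, -1.8]
gripper_width: 0.591
```

Call:
{"name": "arm_command", "arguments": {
  "series": [
    [40, [0, 0, 1], 0],
    [40, [0, 0, 2], 0],
    [40, [0, 0, 2], 0],
    [40, [0, 0, 2], 0]
  ]
}}

```text
t: 33.42
eef_pos: [0.6243, 0.2336, 0.0468]
tool_rot: [0.0, 0.412, 0.911, 0.0]
contact_force: [-2.1, -0.6, 5.3]
gripper_width: 0.59
```

Contact; release and rise.

Call:
{"name": "arm_command", "arguments": {
  "series": [
    [55, [0, 0, 0], 0],
    [65, [0, 0, 0], 0],
    [75, [0, 0, 0], 0],
    [85.4, [0, 0, 0], 0],
    [85.4, [0, 0, 0], 0],
    [85.4, [0, 0, -30], 0],
    [85.4, [0, 0, -80], 0],
    [85.4, [0, 0, -140], 0]
  ]
}}

```text
t: 34.42
eef_pos: [0.6234, 0.2332, 0.1868]
tool_rot: [-0.001, 0.412, 0.911, -0.001]
contact_force: [0.8, 0.3, 0.7]
gripper_width: 1.002
```

Call:
{"name": "arm_command", "arguments": {
  "series": [
    [85.4, [40, 20, -40], 0],
    [85.4, [80, 40, -60], 0],
    [85.4, [120, 60, -60], 0],
    [85.4, [150, 70, -60], 0],
    [85.4, [150, 70, -60], 0],
    [85.4, [150, 70, -60], 0]
  ]
}}

```text
t: 35.17
eef_pos: [0.5783, 0.3912, 0.2462]
tool_rot: [0.0, 0.413, 0.911, -0.0]
contact_force: [0.9, -1.0, 0.2]
gripper_width: 1.002
```

```bash
python3 - <<'E'
from h import *
T=read_camera("top");S=read_camera("scene");rel(0.6,.2,.2,0)
cv2.imwrite("pics/s22.png",S);cv2.imwrite("pics/t22.png",T)
for n,im in(("top",T),("scene",S)):
    for r,z,nm,x,y in((.035,.0875,"inf rim",.6255,-.2068),(.0285,.111,"lid",.6255,-.2068),(.05,.008,"coaster",.6255,-.2068),(.0245,.074,"jug",.624,.2335)):
        P=[x,y,z];c,e,m=circ(n,im,proj(n,P)[0],z,r,win=.005);print(n,nm,np.round(c*1e3,1),round(e*1e3,2))
cv2.imwrite("pics/m22.png",np.hstack([cv2.resize(T[90:210,110:220],None,fx=3.5,fy=3.5,interpolation=2),cv2.resize(S[110:230,270:380],None,fx=3.5,fy=3.5,interpolation=2)]))
E
```

```text
t 35.27 pos [578.8 390.4 246.3] az 131.2 tilt 0.06 -> d [-157.2 -109.4   46.5] roll -0.852 q7 1.66 F [ 0.2 -0.2  0.4] w 85.6
top inf rim [ 625.1 -208.5] 0.86
top lid [ 624.9 -208.7] 0.39
top coaster [ 625.7 -206.2] 0.62
top jug [622.8 233.4] 1.6
scene inf rim [ 625.4 -206.4] 0.87
scene lid [ 625.6 -207.5] 0.54
scene coaster [ 627.8 -206.7] 0.68
scene jug [627.  232.2] 1.01
```

View pics/m22.png

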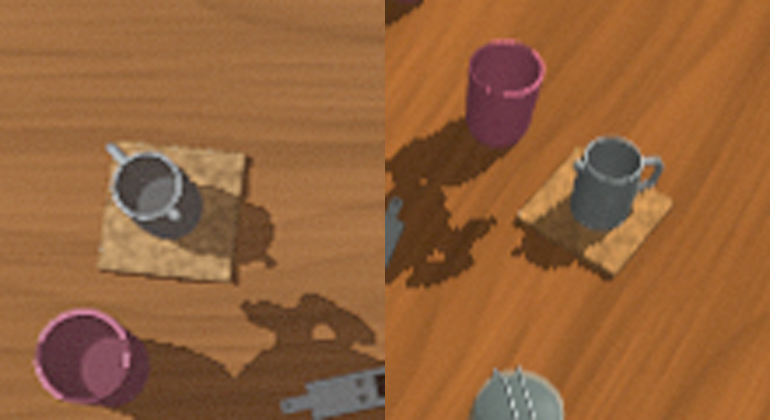

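View pics/s22.png

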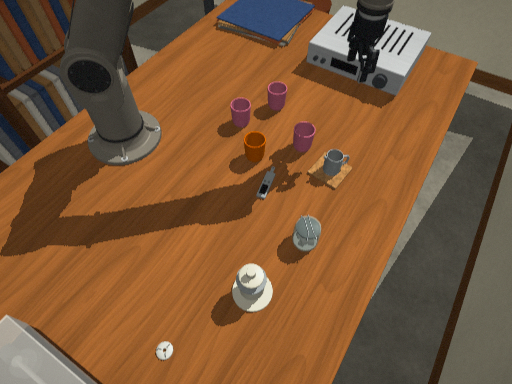

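View pics/t22.png

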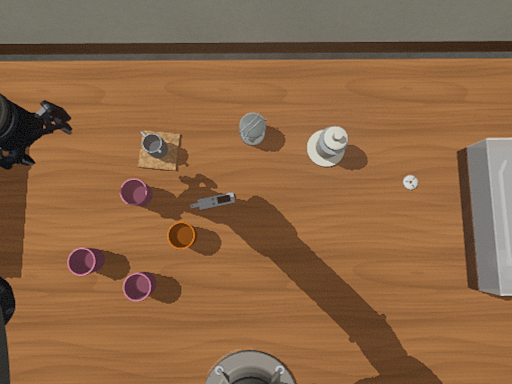

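```bash
python3 -c "
from station import bot
print(bot.hand_in())"
```

```text
the job is handed in; nothing more can be done
None
```

I placed all four pieces and handed the job in at about 35 s of the 115 s allowed. No verdict is reported, so what follows is my own last measurements.

**What I did:** I stood the white cup on the round coaster, hung the infuser in it, put the lid on the infuser, and stood the jug on the cork. Each piece was lowered until the wrist felt contact of about 3 to 5 N and only then released.

**Last checks:**
- **Cup:** its centre was about 2 mm from the coaster centre when measured after release. The finished stack then showed the same offset.
- **Infuser and lid:** the infuser rim was level and about 1 to 1.5 mm off the cup's axis. The lid was within about 1 mm of the infuser.
- **Jug:** it stood upright about 1 to 2 mm from the cork's centre.
- **Bystanders:** the gauge, adapter and jar look unmoved in the final pictures. I checked these by eye and did not measure them again.

**Disagreements:** the two cameras differ by about 2 to 4 mm in places, and my two fits of the cork's centre by about 3 mm in x and 2 mm in y. I used the averages. The fits of the collar edge were too poor to use, so I aligned the lid from the infuser's rim.

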